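# Put a dismantled radio back together for storage

### The job

The radio on the bench is to wait for spares: gather every loose chrome knob into the grey parts tray while it stands on the bench, beside the brass standoffs already in it, and then carry the tray level by its grip plate, with everything in it, onto the rubber mat on top of the radio chassis, centred, long side running front to back. Also slide both plug-in modules fully home into the chassis, the wide one in the wide bay and the narrow one in the narrow bay, before or after the tray. Leave the tray standing with all its parts inside, never tip it, and do not disturb the spool, the tape or the flux bottle.

Things in the scene. Friction and masses are not known exactly. Their poses are not given: they have to be found in the camera images.
- knob0_mid (a point): centre of a loose chrome control knob, a plain cylinder 30 mm across and 18 mm tall that starts upright on the bench (z = its round axis, underside 9 mm below this point); 3 to 5 of the five knobs are there, the others are absent
- knob1_mid (a point): centre of a loose chrome control knob, a plain cylinder 24 mm across and 18 mm tall that starts upright on the bench (z = its round axis, underside 9 mm below this point); 3 to 5 of the five knobs are there, the others are absent
- knob2_mid (a point): centre of a loose chrome control knob, a plain cylinder 24 mm across and 18 mm tall that starts upright on the bench (z = its round axis, underside 9 mm below this point); 3 to 5 of the five knobs are there, the others are absent
- knob3_mid (a point): centre of a loose chrome control knob, a plain cylinder 24 mm across and 18 mm tall that starts upright on the bench (z = its round axis, underside 9 mm below this point); 3 to 5 of the five knobs are there, the others are absent
- knob4_mid (a point): centre of a loose chrome control knob, a plain cylinder 24 mm across and 18 mm tall that starts upright on the bench (z = its round axis, underside 9 mm below this point); 3 to 5 of the five knobs are there, the others are absent
- standoff0_mid (a point): centre of a loose square brass standoff, 24 (its x) x 10 x 10 mm, that lies in the tray from the start
- standoff1_mid (a point): centre of a loose square brass standoff, 24 (its x) x 10 x 10 mm, that lies in the tray from the start
- standoff2_mid (a point): centre of a loose square brass standoff, 24 (its x) x 10 x 10 mm, that lies in the tray from the start
- tray: grey open parts tray, 130 (its x) x 110 (y) mm, origin at the centre of its underside; floor and walls 3 mm thick, rim 22 mm above the underside. An upright grip plate, 40 mm along x, 12 mm thick along y, stands in its middle and rises to 62 mm above the underside; about 0.2 kg empty
- tray_grip (a point): point in the middle of the tray's grip plate, 50 mm above the tray's underside; axes as the tray
- wide_module_grip (a point): centre of the black pull grip of the wide plug-in module, 15 mm above its underside. Grip: block 26 (x) x 28 (y) x 30 mm tall. Behind it (+x) at 13 to 19 mm a front plate 96 mm wide and 30 mm tall, then from 19 to 89 mm a flat aluminium slab 80 mm wide, 14 mm thick with 8 mm rounded leading corners. All lie on the bench at one level; 0.16 to 0.26 kg, mostly in the slab
- wide_bay (a point): middle of the mouth of the wide bay, at bench level in the front face of the chassis; x points into the bay, y to the left, z up. Bay 83 mm wide, 18 mm high, 190 mm deep, its floor is the bench. The wide module is home when its front plate meets the face: its grip then lies 19 mm before this point (x = -0.019). The chassis is fixed; front corners of the bay are square
- narrow_module_grip (a point): centre of the black pull grip of the narrow plug-in module, 15 mm above its underside. Grip: block 26 (x) x 28 (y) x 30 mm tall. Behind it (+x) at 13 to 19 mm a front plate 76 mm wide and 30 mm tall, then from 19 to 89 mm a flat aluminium slab 60 mm wide, 14 mm thick with 8 mm rounded leading corners. All lie on the bench at one level; 0.16 to 0.26 kg, mostly in the slab
- narrow_bay (a point): middle of the mouth of the narrow bay, at bench level in the front face of the chassis; x points into the bay, y to the left, z up. Bay 63 mm wide, 18 mm high, 190 mm deep, its floor is the bench. The narrow module is home when its front plate meets the face: its grip then lies 19 mm before this point (x = -0.019). The chassis is fixed; front corners of the bay are square
- mat (a point): centre of the top of the black rubber mat on the chassis, 53 mm above the bench; the mat is 170 (x) x 140 (y) mm and 3 mm thick. Chassis: fixed grey low case 200 (x) x 220 (y) x 50 mm tall, front face 95 mm before this point, axes as the bays
- spool: bystander: black solder spool 60 mm across, 46 mm tall, origin at its underside
- tape: bystander: roll of tape 80 mm across, 19 mm tall, origin at its underside
- flux: bystander: bottle 40 mm across, 90 mm tall, origin at its underside

How it is judged:
On the way, in this order (a step that is already met when the one before it is completed fails the run):
1. all knobs and standoffs are in the tray, which still stands on the bench (x of knob0_mid in the frame of tray between -0.065 and 0.065 m and y of knob0_mid in the frame of tray between -0.055 and 0.055 m and z of knob0_mid in the frame of tray between 0 and 0.045 m and x of knob1_mid in the frame of tray between -0.065 and 0.065 m and y of knob1_mid in the frame of tray between -0.055 and 0.055 m and z of knob1_mid in the frame of tray between 0 and 0.045 m and x of knob2_mid in the frame of tray between -0.065 and 0.065 m and y of knob2_mid in the frame of tray between -0.055 and 0.055 m and z of knob2_mid in the frame of tray between 0 and 0.045 m and x of knob3_mid in the frame of tray between -0.065 and 0.065 m and y of knob3_mid in the frame of tray between -0.055 and 0.055 m and z of knob3_mid in the frame of tray between 0 and 0.045 m and x of knob4_mid in the frame of tray between -0.065 and 0.065 m and y of knob4_mid in the frame of tray between -0.055 and 0.055 m and z of knob4_mid in the frame of tray between 0 and 0.045 m and x of standoff0_mid in the frame of tray between -0.065 and 0.065 m and y of standoff0_mid in the frame of tray between -0.055 and 0.055 m and z of standoff0_mid in the frame of tray between 0 and 0.045 m and x of standoff1_mid in the frame of tray between -0.065 and 0.065 m and y of standoff1_mid in the frame of tray between -0.055 and 0.055 m and z of standoff1_mid in the frame of tray between 0 and 0.045 m and x of standoff2_mid in the frame of tray between -0.065 and 0.065 m and y of standoff2_mid in the frame of tray between -0.055 and 0.055 m and z of standoff2_mid in the frame of tray between 0 and 0.045 m and height (world z) of tray below 0.012 m), for 0.2 s.
2. the tray has been raised off the bench with all knobs and standoffs in it (x of knob0_mid in the frame of tray between -0.065 and 0.065 m and y of knob0_mid in the frame of tray between -0.055 and 0.055 m and z of knob0_mid in the frame of tray between 0 and 0.045 m and x of knob1_mid in the frame of tray between -0.065 and 0.065 m and y of knob1_mid in the frame of tray between -0.055 and 0.055 m and z of knob1_mid in the frame of tray between 0 and 0.045 m and x of knob2_mid in the frame of tray between -0.065 and 0.065 m and y of knob2_mid in the frame of tray between -0.055 and 0.055 m and z of knob2_mid in the frame of tray between 0 and 0.045 m and x of knob3_mid in the frame of tray between -0.065 and 0.065 m and y of knob3_mid in the frame of tray between -0.055 and 0.055 m and z of knob3_mid in the frame of tray between 0 and 0.045 m and x of knob4_mid in the frame of tray between -0.065 and 0.065 m and y of knob4_mid in the frame of tray between -0.055 and 0.055 m and z of knob4_mid in the frame of tray between 0 and 0.045 m and x of standoff0_mid in the frame of tray between -0.065 and 0.065 m and y of standoff0_mid in the frame of tray between -0.055 and 0.055 m and z of standoff0_mid in the frame of tray between 0 and 0.045 m and x of standoff1_mid in the frame of tray between -0.065 and 0.065 m and y of standoff1_mid in the frame of tray between -0.055 and 0.055 m and z of standoff1_mid in the frame of tray between 0 and 0.045 m and x of standoff2_mid in the frame of tray between -0.065 and 0.065 m and y of standoff2_mid in the frame of tray between -0.055 and 0.055 m and z of standoff2_mid in the frame of tray between 0 and 0.045 m and height (world z) of tray above 0.04 m), for 0.2 s.
At the end, for the whole second after the job is handed in: All present knobs and the standoffs are in the tray; it stands flat and still on the mat, within 27 mm (front-back) and 22 mm (sideways) of its centre, long side front to back within 0.25 rad, either way round; each module is in its own bay, front plate within 4.5 mm of the face (x of knob0_mid in the frame of tray between -0.065 and 0.065 m and y of knob0_mid in the frame of tray between -0.055 and 0.055 m and z of knob0_mid in the frame of tray between 0 and 0.045 m and x of knob1_mid in the frame of tray between -0.065 and 0.065 m and y of knob1_mid in the frame of tray between -0.055 and 0.055 m and z of knob1_mid in the frame of tray between 0 and 0.045 m and x of knob2_mid in the frame of tray between -0.065 and 0.065 m and y of knob2_mid in the frame of tray between -0.055 and 0.055 m and z of knob2_mid in the frame of tray between 0 and 0.045 m and x of knob3_mid in the frame of tray between -0.065 and 0.065 m and y of knob3_mid in the frame of tray between -0.055 and 0.055 m and z of knob3_mid in the frame of tray between 0 and 0.045 m and x of knob4_mid in the frame of tray between -0.065 and 0.065 m and y of knob4_mid in the frame of tray between -0.055 and 0.055 m and z of knob4_mid in the frame of tray between 0 and 0.045 m and x of standoff0_mid in the frame of tray between -0.065 and 0.065 m and y of standoff0_mid in the frame of tray between -0.055 and 0.055 m and z of standoff0_mid in the frame of tray between 0 and 0.045 m and x of standoff1_mid in the frame of tray between -0.065 and 0.065 m and y of standoff1_mid in the frame of tray between -0.055 and 0.055 m and z of standoff1_mid in the frame of tray between 0 and 0.045 m and x of standoff2_mid in the frame of tray between -0.065 and 0.065 m and y of standoff2_mid in the frame of tray between -0.055 and 0.055 m and z of standoff2_mid in the frame of tray between 0 and 0.045 m and x of tray in the frame of mat between -0.027 and 0.027 m and y of tray in the frame of mat between -0.022 and 0.022 m and z of tray in the frame of mat between -0.004 and 0.006 m and angle between the x axis of tray and the x axis of mat, either way round below 0.25 rad and angle between tray's own z axis and vertical below 0.06 rad and x of wide_module_grip in the frame of wide_bay between -0.0235 and 0 m and y of wide_module_grip in the frame of wide_bay between -0.007 and 0.007 m and z of wide_module_grip in the frame of wide_bay between 0.005 and 0.025 m and angle between the x axis of wide_module_grip and the x axis of wide_bay, either way round below 0.08 rad and x of narrow_module_grip in the frame of narrow_bay between -0.0235 and 0 m and y of narrow_module_grip in the frame of narrow_bay between -0.007 and 0.007 m and z of narrow_module_grip in the frame of narrow_bay between 0.005 and 0.025 m and angle between the x axis of narrow_module_grip and the x axis of narrow_bay, either way round below 0.08 rad and linear speed of tray below 0.02 m/s); the robot touches nothing.
It fails at once if the tray is tipped more than 0.35 rad (angle between tray's own z axis and vertical above 0.35 rad).
It fails at once if spool, tape or flux bottle moved more than 50 mm (distance of any of spool, tape, flux from where it was at the start of the episode above 0.05 m).
Of knob0, knob1, knob2, knob3, knob4 only 3 to 5 are there at a start; the rules pass over those that are not, and their reading is None.
At some moment in a run one of knob0, knob1, knob2, knob3, knob4 may be knocked a few centimetres aside while the robot is not near it.
It also fails if it takes over 210 s, if anything falls off the work surface, if the arm or the gripper's body presses on something with over 40 N, if the wrist force passes 120 N, or if a joint passes its speed limit or range.

### The arm

A 6-joint arm with a two-finger parallel gripper is mounted at the origin on the work surface. World frame = base frame: x ahead of the robot, y to its left, z up, the work surface at z = 0. Lengths are in m, angles in rad, forces in N, time in s.
With the tool pointing down it reaches from about 0.35 to 0.925 m from the base axis. Payload 6.4 kg.
Tool frame: the origin (TCP) lies on the centre line of the jaws, within the pads' length; the fingertips stand ctrl.tips_ahead ahead of it and the grasp point (between the pads) lies 8 mm behind it (ctrl.tips_ahead is the distance from the TCP to the fingertips, in m); z points along the fingers, x is the direction in which the jaws open and shut, and the axes are right-handed (so a half turn about z gives the same grasp; the last joint's range is limited). The gripper opens to 85 mm and grips with 20 to 120 N. Pads are 22 mm wide; open, the fingers measure 114 mm over their backs; the gripper's body (76 mm by 85 mm) begins 54 mm behind the grasp point. The pads swing forward as they close: fully open they stand 13 mm farther back than shut.
Start: joints at [-1.523, 0.245, 1.558, -0, 1.339, -0.174], TCP at [0.143, -0.634, 0.242] pointing down, gripper open.
Joint ranges: [-3.13, 3.13], [-1.02, 2.26], [0.13, 2.54], [-0.95, 4.09], [0.21, 2.88], [-2.74, 2.74]. Speed limits (rad/s): [2.57, 2.57, 3.14, 3.14, 3.14, 3.14].

### API

Orientations are given as a unit quaternion [x, y, z, w].
In Python, from rig import ctrl gives the robot as it stands. The module is installed in compiled form; this text tells all that it offers.
- The arm moves only by the tool play_rows, never from a script. Its argument "targets" is text: rows parted by semicolons, each of 5 numbers parted by spaces: the opening in per cent of the stroke, from 0 (shut) to 100 (fully open), then the shift along the tool's x, y, z in mm, then the turn about the tool's z in degrees. In form: grip tx ty tz roll; .... A call has 1 to 20 rows; each row shifts and turns the commanded pose from where the row before left it, along the tool's axes as they then stand; what a row does not reach is not made up. A row lasts 1/10 s, in which the tool goes at most 50 mm and 8.59 degrees, less where a joint would pass 70% of its speed; a pose out of reach is approached as far as the arm can. A call is refused whole if a number of a shift passes 50 or a number of a turn 8.59, either way. A call with a gripper value outside its range is refused whole. The fingers move at their own pace and stop on an object; "newtons" is the grip in N (left out, the last holds). Time passes only in rows, so rows that do not move let the fingers close. It gives the time, the measured TCP pose, the force and the opening at its end, in the units of the state.
- ctrl.get_obs(): the state, without advancing time (a new reading comes with each control period).
- ctrl.capture(name): name is "scene" or "top" or "wrist"; returns (picture, depth): 480x640x3 uint8, blue, green, red; 480x640 float32, m along the optical axis (not along the pixel's ray), 0 where there is no reading.
- ctrl.camera_model(name): a dict with "camera_matrix" (3x3 intrinsics, pixels), "rvec" (rotation vector, rad) and "tvec" (3), from world to camera coordinates, as OpenCV has them; the wrist camera has in their place "T_tool_cam" (4x4, takes a point from camera to tool coordinates, whose origin is the TCP and whose axes are the tool frame's). Camera axes: x right, y down, z forward; pixel columns grow to the right and rows downward; lengths in m; the calibration is good to about 2 mm. A picture is of the moment at which its call begins: read the wrist's pose just before it. camera_model takes no time and is no camera call.
- ctrl.hand_in(): hands the job in, once; it reports no verdict.
The state is a dict: "t": time; "joints": joint angles; "joint_vel": joint speeds; "effort": joint torques, N m; "eef_pos": TCP position; "tool_rot": TCP orientation; "ft_force": force on the tool from outside, world axes, zero at the start; "moment": the same for the moment, N m; "finger_gap": finger opening in m.
Only numpy, scipy, OpenCV 4.12 (cv2) and the standard library are available. Lean on these libraries where they do the work, as an engineer would, in place of code of your own. Each camera call takes 0.05 s, during which the arm holds its last target.

## Working session

There is one attempt and no reset: what is moved stays moved. The work goes in short steps, Python scripts to look and compute and a tool call to move; the robot and the scene stay as the last step left them, time stands still between calls to the robot, and variables do not carry over. Pictures are saved under pics/ and viewed, and the job is handed in when it is done.

Besides the shell and the picture viewer there is one more tool, called after "Emit:" by a JSON object that holds its "api" and its "payload", one argument or row to a line. play_rows: Moves the arm, as the interface text tells. Its arguments: {"type":"object","properties":{"targets":{"type":"string"},"newtons":{"type":"number"}},"required":["targets"]}

```bash
mkdir -p pics; ls; cat > h.py <<'E'
import numpy as np, cv2
from rig import ctrl
from scipy.spatial.transform import Rotation as R
def cam(name):
    m=ctrl.camera_model(name); K=np.array(m["camera_matrix"],float)
    if name=="wrist":
        o=ctrl.get_obs(); T=np.eye(4); T[:3,:3]=R.from_quat(o["tool_rot"]).as_matrix(); T[:3,3]=o["eef_pos"]
        W=T@np.array(m["T_tool_cam"]); return K,W[:3,:3],W[:3,3]
    Rm=cv2.Rodrigues(np.array(m["rvec"],float))[0]; t=np.array(m["tvec"],float).ravel()
    return K,Rm.T,-Rm.T@t
def ray(c,u,v,z):
    K,Rw,o=c; d=Rw@np.linalg.solve(K,np.array([u,v,1.])); s=(z-o[2])/d[2]; return o+s*d
def pts(c,depth):
    K,Rw,o=c; v,u=np.mgrid[:480,:640]; z=depth
    p=np.stack([(u-K[0,2])/K[0,0]*z,(v-K[1,2])/K[1,1]*z,z],-1); return p@Rw.T+o
def proj(c,p):
    K,Rw,o=c; q=K@(Rw.T@(np.asarray(p)-o)); return q[:2]/q[2]
E
python3 - <<'E'
from h import *
for n in ["scene","top","wrist"]:
    c=cam(n); i,d=ctrl.capture(n); cv2.imwrite(f"pics/{n}0.png",i); np.savez(f"{n}0.npz",i=i,d=d,K=c[0],R=c[1],o=c[2]); print(n,c[2],c[0][0])
print(ctrl.get_obs(), ctrl.tips_ahead)
E
```

```text
pics
scene [1.2334086  0.01504692 0.77529225] [476.28253805   0.         315.03794999]
top [ 0.38079117 -0.02149027  1.14733238] [543.81470627   0.         322.07207114]
wrist [ 0.22335176 -0.61660528  0.37421327] [407.9499289    0.         316.11427473]
{'t': 0.15, 'joints': array([-1.52310726e+00,  2.45708091e-01,  1.55874019e+00, -4.92881780e-06,
        1.33870342e+00, -1.74126290e-01]), 'joint_vel': array([ 1.10059794e-03, -2.82599923e-03, -4.50164579e-03, -5.56172149e-04,
       -8.29441516e-05,  5.58532482e-05]), 'effort': array([ 1.81059531e-04, -4.29990935e+01, -3.26549613e+01, -1.45373824e-04,
        3.56984492e-03,  1.78015563e-05]), 'eef_pos': array([ 0.14296839, -0.63365609,  0.24139529]), 'tool_rot': array([ 7.81025363e-01, -6.24498819e-01, -5.17083456e-04, -5.83345989e-04]), 'ft_force': array([-0.06702517,  0.46724546,  0.33242598]), 'moment': array([-0.01916422,  0.04671462,  0.01892699]), 'finger_gap': 0.08504699961466483} 0.011
```

View pics/top0.png

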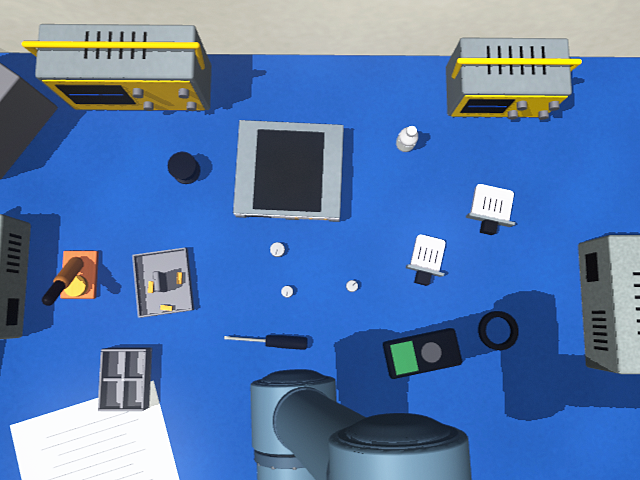

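View pics/scene0.png

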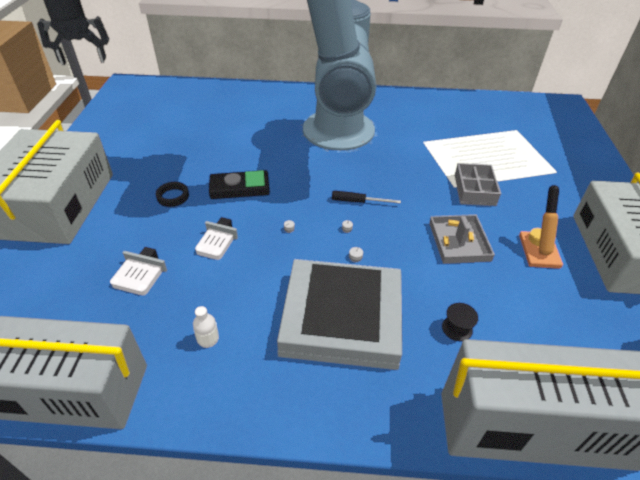

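View pics/wrist0.png

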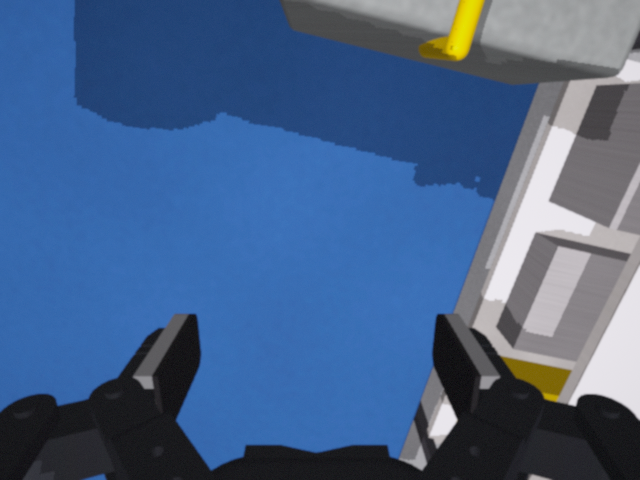

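The top view shows the chassis at (288,170), the tray at (165,282), three knobs at (278,249), (287,291) and (352,285), and modules at (427,255) and (490,208). The bystanders are the flux at (407,138), the spool at (183,167) and the tape at (498,330). The scene view shows the same three knobs.

```bash
cat > m0.py <<'E'
from h import *
f=np.load("top0.npz"); c=(f["K"],f["R"],f["o"]); i=f["i"]; d=f["d"]
P=pts(c,d); 
print("bench z", np.median(P[300:330,205:220,2]), np.median(P[180:230,100:130,2]))
hsv=cv2.cvtColor(i,cv2.COLOR_BGR2HSV)
def blobs(m,name,z,amin=30):
    n,l,s,ce=cv2.connectedComponentsWithStats(m.astype(np.uint8))
    for k in range(1,n):
        if s[k,4]>=amin:
            cn=cv2.findContours((l==k).astype(np.uint8),0,2)[0][0]
            r=cv2.minAreaRect(cn); Z=P[...,2][l==k]
            box=np.array([ray(c,u,v,z)[:2] for u,v in cv2.boxPoints(r)])
            e=[np.linalg.norm(box[1]-box[0]),np.linalg.norm(box[2]-box[1])]
            a=[np.degrees(np.arctan2(*(box[1]-box[0])[::-1])),np.degrees(np.arctan2(*(box[2]-box[1])[::-1]))]
            print(name,ce[k].round(1),s[k,4],"ctr",box.mean(0).round(4),"e",np.round(e,4),"a",np.round(a,1),"z",np.percentile(Z,[5,50,95]).round(3))
nb=~((hsv[...,0]>100)&(hsv[...,0]<125)&(hsv[...,1]>120))
H=P[...,2]
r=np.zeros((480,640),bool); r[100:360,130:540]=1
w=(hsv[...,1]<60)&(hsv[...,2]>150)&r
rk=r.copy(); rk[:235]=0; rk[:, :250]=0
blobs(w&rk,"white",0.018)
blobs(w&r&(np.arange(640)[None]>400)&(np.arange(480)[:,None]>180),"mod",0.014)
blobs((hsv[...,2]<75)&r&(np.arange(480)[:,None]<220)&(np.arange(640)[None]>230)&(np.arange(640)[None]<350),"mat",0.053,500)
blobs((H>0.04)&(H<0.06)&r&(np.arange(480)[:,None]<230)&(np.arange(640)[None]>215)&(np.arange(640)[None]<360),"chassis",0.05,500)
blobs(nb&r&(np.arange(640)[None]<210)&(np.arange(480)[:,None]>235),"tray",0.022,500)
blobs((H>0.045)&(H<0.075)&r&(np.arange(640)[None]<210)&(np.arange(480)[:,None]>235),"plate",0.062,20)
blobs((H>0.007)&r&(np.arange(640)[None]>380)&(np.arange(480)[:,None]>170),"modall",0.03,100)
E
python3 m0.py
python3 - <<'E'
import cv2
i=cv2.imread('pics/top0.png')
cv2.imwrite('pics/top0a.png',cv2.resize(i[230:330,120:220],None,fx=6,fy=6,interpolation=2))
E
```

```text
bench z -0.0005081387486808309 -0.0003905311760151742
white [427.6 254. ] 1002 ctr [ 0.5037 -0.2622] e [0.0736 0.0762] a [ -15.2 -104.1] z [0.01  0.014 0.03 ]
white [276.7 248.9] 157 ctr [0.5133 0.0569] e [0.0292 0.0252] a [ -89.9 -179.4] z [0.002 0.017 0.021]
white [351.5 285.6] 104 ctr [ 0.4374 -0.098 ] e [0.0231 0.0223] a [ -56.4 -146.5] z [0.007 0.017 0.022]
white [286.6 291. ] 106 ctr [0.4261 0.0362] e [0.0227 0.0206] a [ -89.9 -179.5] z [0.004 0.017 0.021]
white [257.3 339.8] 33 ctr [0.3266 0.0952] e [0.0285 0.004 ] a [ -90.  -179.1] z [0.012 0.015 0.018]
mod [492.3 203.2] 1252 ctr [ 0.6128 -0.4065] e [0.0724 0.0971] a [ -14.2 -102.4] z [0.01  0.014 0.03 ]
mod [427.6 254. ] 1002 ctr [ 0.5042 -0.2631] e [0.0738 0.0765] a [ -15.2 -104.1] z [0.01  0.014 0.03 ]
mat [288.5 170.5] 5308 ctr [0.6738 0.033 ] e [0.1687 0.1408] a [ -1.7 -92.7] z [0.05  0.053 0.056]
chassis [288.9 169.4] 10008 ctr [0.677  0.0324] e [0.2033 0.2241] a [ -1.2 -92.4] z [0.047 0.052 0.056]
tray [162.1 282.2] 3562 ctr [0.444 0.292] e [0.1165 0.1334] a [ -83.4 -171.7] z [-0.001  0.004  0.043]
plate [157.5 280.6] 155 ctr [0.4441 0.2897] e [0.0155 0.0405] a [ -83.5 -171.3] z [0.049 0.06  0.064]
modall [491.9 207.4] 1590 ctr [ 0.5951 -0.3961] e [0.1039 0.1016] a [ -17.  -105.5] z [0.011 0.015 0.032]
modall [427.  258.2] 1263 ctr [ 0.4893 -0.2554] e [0.1011 0.0792] a [ -16.4 -105.3] z [0.01  0.015 0.031]
modall [498.8 330.2] 700 ctr [ 0.3474 -0.3961] e [0.0801 0.0763] a [-90.  177.1] z [0.011 0.018 0.022]
modall [424.7 346.4] 1929 ctr [ 0.3203 -0.2395] e [0.1588 0.0617] a [-90.  177.9] z [0.025 0.03  0.037]
```

View pics/top0a.png

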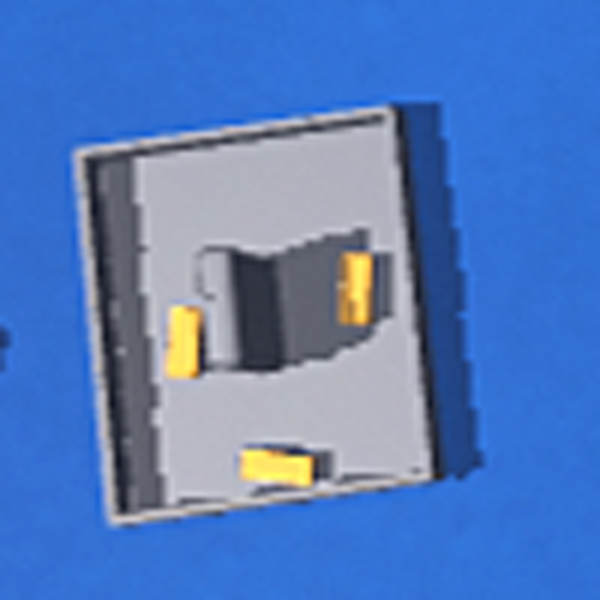

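```bash
cat >> h.py <<'E'
def st():
    o=ctrl.get_obs(); M=R.from_quat(o["tool_rot"]).as_matrix(); psi=np.degrees(np.arctan2(-M[1,1],-M[0,1])); return o,M,psi
def go(x=None,y=None,z=None,psi=None):
    """remaining shift in tool axes (mm) keeping present yaw, then roll"""
    o,M,p=st(); t=np.array(o["eef_pos"]); 
    g=np.array([t[0] if x is None else x,t[1] if y is None else y,t[2] if z is None else z])
    s=M.T@(g-t)*1000; print("t %.1f"%o["t"],"pos",t.round(4),"psi %.2f"%p,"tilt",M[:,2].round(4),"gap %.4f"%o["finger_gap"],"F",np.round(o["ft_force"],1))
    print("shift",s.round(1),"norm %.0f"%np.linalg.norm(s),"roll", None if psi is None else round(p-psi,1))
    if psi is not None:
        q=R.from_euler("z",p-psi,degrees=True).as_matrix(); print("shift after roll",(q.T@s).round(1))
E
python3 - <<'E'
from h import *
print(np.array(ctrl.camera_model("wrist")["T_tool_cam"]).round(3))
go(0.36,0.03,0.24,0)
E
```

```text
[[ 1.    -0.001  0.     0.001]
 [ 0.001  0.948  0.317 -0.082]
 [-0.    -0.317  0.948 -0.133]
 [ 0.     0.     0.     1.   ]]
t 0.1 pos [ 0.143  -0.6337  0.2414] psi 12.71 tilt [-1.0e-04  1.6e-03 -1.0e+00] gap 0.0850 F [-0.1  0.5  0.3]
shift [-599.6 -357.7    2.4] norm 698 roll 12.7
shift after roll [-663.7 -217.     2.4]
```

Emit:
{"api": "play_rows", "payload": {
  "targets": "100 0 0 0 -8.4;100 0 0 0 -8.4;100 0 0 0 -8.4;100 0 0 0 -8.4;100 0 0 0 -8.4;100 0 0 0 -8.4;100 0 0 0 -8.4;100 0 0 0 -8.4;100 0 0 0 -8.4;100 0 0 0 -8.4;100 0 0 0 -8.4;100 0 0 0 -8.4;100 0 0 0 -8.4;100 0 0 0 -8.4;100 0 0 0 -8.4;100 0 0 0 -8.4;100 0 0 0 -8.4;100 0 0 0 -8.4;100 0 0 0 -8.4;100 0 0 0 -7.7"
}}

```text
t: 2.15
eef_pos: [0.229, -0.6182, 0.2356]
tool_rot: [0.76, 0.649, -0.043, -0.023]
ft_force: [-0.4, 0.3, 1.5]
finger_gap: 0.0853
```

```bash
python3 -c "
from h import *
go(0.45,0.033,0.25,180)"
```

```text
t 2.1 pos [ 0.229  -0.6182  0.2356] psi 170.89 tilt [-0.0945 -0.0207 -0.9953] gap 0.0853 F [-0.4  0.3  1.5]
shift [676.7 113.4 -48.7] norm 688 roll -9.1
shift after roll [650.2 219.1 -48.7]
```

Wrist joint range limit reached at this base angle; moving towards the middle frees it.

Emit:
{"api": "play_rows", "payload": {
  "targets": "100 40 0 0 0;100 40 0 0 0;100 40 0 0 0;100 40 0 0 0;100 40 0 0 0;100 40 0 0 0;100 40 0 0 0;100 40 0 0 0;100 0 0 0 0;100 0 0 0 0"
}}

```text
t: 3.15
eef_pos: [0.2787, -0.3019, 0.2246]
tool_rot: [0.76, 0.648, -0.042, -0.022]
ft_force: [0.3, -0.9, -0.1]
finger_gap: 0.0853
```

```bash
python3 -c "
from h import *
go(0.45,0.033,0.25,180);print(st()[0]['joints'])"
```

```text
t 3.1 pos [ 0.2787 -0.3019  0.2246] psi 170.88 tilt [-0.0932 -0.0208 -0.9954] gap 0.0853 F [ 0.3 -0.9 -0.1]
shift [356.3 113.3 -48.2] norm 377 roll -9.1
shift after roll [333.8 168.4 -48.2]
[-1.0471908  -0.305164    2.13030532 -0.09358255  1.34605916 -2.43809328]
```

The roll ran past a joint limit and left the tool about 5.5° off vertical. I'll try to undo it the mirrored way, at the other end of the last joint's range.

Emit:
{"api": "play_rows", "payload": {
  "targets": "100 0 0 0 8.5;100 0 0 0 8.5;100 0 0 0 8.5;100 0 0 0 8.5;100 0 0 0 8.5;100 0 0 0 8.5;100 0 0 0 8.5;100 0 0 0 8.5;100 0 0 0 8.5;100 0 0 0 8.5;100 0 0 0 8.5;100 0 0 0 8.5;100 0 0 0 8.5;100 0 0 0 8.5;100 0 0 0 8.5;100 0 0 0 8.5;100 0 0 0 8.5;100 0 0 0 8.5;100 0 0 0 8.5;100 0 0 0 8.5"
}}

```text
t: 5.15
eef_pos: [0.2784, -0.3036, 0.2248]
tool_rot: [0.709, -0.704, -0.026, 0.04]
ft_force: [-0.3, 0.4, 1.1]
finger_gap: 0.0855
```

Emit:
{"api": "play_rows", "payload": {
  "targets": "100 0 0 0 8.5;100 0 0 0 8.5;100 0 0 0 8.5;100 0 0 0 8.5;100 0 0 0 8.5;100 0 0 0 8.5;100 0 0 0 8.5;100 0 0 0 8.5;100 0 0 0 8.5;100 0 0 0 8.5;100 0 0 0 8.5;100 0 0 0 0"
}}

```text
t: 6.35
eef_pos: [0.2784, -0.3034, 0.2247]
tool_rot: [0.023, 0.999, -0.011, -0.047]
ft_force: [-0.3, -0.1, -0.5]
finger_gap: 0.0853
```

```bash
python3 -c "
from h import *
go(0.14,-0.6,0.25);print(st()[0]['joints'])"
```

```text
t 6.3 pos [ 0.2784 -0.3034  0.2247] psi -92.61 tilt [-0.0935 -0.02   -0.9954] gap 0.0853 F [-0.3 -0.1 -0.5]
shift [ 125.8 -303.1   -6.3] norm 328 roll None
[-1.04990363 -0.30221798  2.12785197 -0.09350652  1.34617255  2.1606694 ]
```

Emit:
{"api": "play_rows", "payload": {
  "targets": "100 16 -38 -1 0;100 16 -38 -1 0;100 16 -38 -1 0;100 16 -38 -1 0;100 16 -38 -1 0;100 16 -38 -1 0;100 16 -38 -1 0;100 16 -38 -1 0;100 0 0 0 8;100 0 0 0 8;100 0 0 0 8;100 0 0 0 8;100 0 0 0 8;100 0 0 0 5;100 0 0 0 0"
}}

```text
t: 7.85
eef_pos: [0.1379, -0.6004, 0.2514]
tool_rot: [0.402, 0.914, -0.028, -0.039]
ft_force: [0.0, -0.9, 0.8]
finger_gap: 0.0854
```

```bash
python3 -c "
from h import *
go(0.14,-0.6,0.25);print(st()[0]['joints'])"
```

```text
t 7.8 pos [ 0.1379 -0.6004  0.2514] psi -137.37 tilt [-0.0935 -0.0196 -0.9954] gap 0.0854 F [ 0.  -0.9  0.8]
shift [-1.2  1.9  1.2] norm 3 roll None
[-1.49097474  0.16231897  1.63880619 -0.09770138  1.32946371  2.50228031]
```

Emit:
{"api": "play_rows", "payload": {
  "targets": "100 0 0 0 6.5;100 0 0 0 6.5;100 0 0 0 3;100 0 0 0 3;100 0 0 0 0"
}}

```text
t: 8.35
eef_pos: [0.1126, -0.6016, 0.254]
tool_rot: [0.532, 0.846, -0.026, -0.024]
ft_force: [0.9, -0.2, 0.2]
finger_gap: 0.0858
```

```bash
python3 -c "
from h import *
go();print(st()[0]['joints'])"
```

```text
t 8.3 pos [ 0.1126 -0.6016  0.254 ] psi -154.36 tilt [-0.0681 -0.0191 -0.9975] gap 0.0858 F [ 0.9 -0.2  0.2]
shift [0. 0. 0.] norm 0 roll None
[-1.54314709  0.14552243  1.65174157 -0.07069643  1.3276437   2.73853718]
```

Emit:
{"api": "play_rows", "payload": {
  "targets": "100 0 0 0 3;100 0 0 0 3;100 0 0 0 3;100 0 0 0 0"
}}

```text
t: 8.75
eef_pos: [0.0741, -0.6005, 0.2556]
tool_rot: [0.572, 0.82, -0.016, -0.005]
ft_force: [-0.4, -0.3, 0.1]
finger_gap: 0.0856
```

```bash
python3 -c "
from h import *
go(0.25,-0.52,0.25);print(st()[0]['joints'])"
```

```text
t 8.8 pos [ 0.0741 -0.6005  0.2556] psi -159.82 tilt [-0.0263 -0.0201 -0.9995] gap 0.0856 F [-0.4 -0.3  0.1]
shift [ 14.8 193.   -0.6] norm 194 roll None
[-1.62500269  0.12114261  1.67485195 -0.02595787  1.32417032  2.74101216]
```

Emit:
{"api": "play_rows", "payload": {
  "targets": "100 0 0 0 -8.5;100 0 0 0 -8.5;100 0 0 0 -8.5;100 0 0 0 -8.5;100 0 0 0 -8.5;100 0 0 0 -8.5;100 0 0 0 0"
}}

```text
t: 9.45
eef_pos: [0.0764, -0.6004, 0.2555]
tool_rot: [0.162, 0.987, -0.012, -0.011]
ft_force: [-0.9, -0.1, 0.9]
finger_gap: 0.0854
```

```bash
python3 -c "
from h import *
go(0.40,-0.39,0.25);print(st()[0]['joints'])"
```

```text
t 9.4 pos [ 0.0764 -0.6004  0.2555] psi -108.60 tilt [-0.0262 -0.0199 -0.9995] gap 0.0854 F [-0.9 -0.1  0.9]
shift [-239.5  302.7   -7.2] norm 386 roll None
[-1.62115346  0.12183795  1.67438807 -0.02590417  1.32426222  1.85134784]
```

Emit:
{"api": "play_rows", "payload": {
  "targets": "100 -24 30 -1 0;100 -24 30 -1 0;100 -24 30 -1 0;100 -24 30 -1 0;100 -24 30 -1 0;100 -24 30 -1 0;100 -24 30 -1 0;100 -24 30 -1 0;100 -24 30 0 0;100 -24 30 0 0;100 0 0 0 0"
}}

```text
t: 10.55
eef_pos: [0.4023, -0.3902, 0.2507]
tool_rot: [0.161, 0.987, -0.012, -0.011]
ft_force: [0.3, -0.5, -0.3]
finger_gap: 0.0852
```

```bash
python3 -c "
from h import *
go();print(st()[0]['joints'])"
```

```text
t 10.6 pos [ 0.4023 -0.3902  0.2507] psi -108.50 tilt [-0.0254 -0.0192 -0.9995] gap 0.0852 F [ 0.3 -0.5 -0.3]
shift [0. 0. 0.] norm 0 roll None
[-0.95830204  0.03203827  1.77844471 -0.03281225  1.33015303  2.51416357]
```

Emit:
{"api": "play_rows", "payload": {
  "targets": "100 0 0 0 7;100 0 0 0 6;100 0 0 0 3;100 0 0 0 3;100 0 0 0 0;100 0 0 0 0"
}}

```text
t: 11.15
eef_pos: [0.3779, -0.4065, 0.2512]
tool_rot: [0.306, 0.952, -0.004, -0.001]
ft_force: [-0.5, 0.1, 0.9]
finger_gap: 0.0857
```

```bash
python3 -c "
from h import *
go();print(st()[0]['joints'])"
```

```text
t 11.2 pos [ 0.3779 -0.4065  0.2512] psi -125.63 tilt [-0.0045 -0.0065 -1.    ] gap 0.0857 F [-0.5  0.1  0.9]
shift [0. 0. 0.] norm 0 roll None
[-1.02296567  0.01435283  1.79516612 -0.00744927  1.32891159  2.74227185]
```

Emit:
{"api": "play_rows", "payload": {
  "targets": "100 0 0 0 1.5;100 0 0 0 -8.5;100 0 0 0 -8.5;100 0 0 0 -8.5;100 0 0 0 -8.5;100 0 0 0 -8.5;100 0 0 0 -8.5;100 0 0 0 -8.5;100 0 0 0 -8.5;100 0 0 0 -8.5;100 0 0 0 -8.5;100 0 0 0 -8.5;100 0 0 0 -8.5;100 0 0 0 -8.5;100 0 0 0 -8.5;100 0 0 0 -8.5;100 0 0 0 0"
}}

```text
t: 12.85
eef_pos: [0.3731, -0.4092, 0.2512]
tool_rot: [0.714, -0.701, 0.001, 0.001]
ft_force: [0.3, 0.0, -0.6]
finger_gap: 0.085
```

```bash
python3 -c "
from h import *
go(0.45,0.033,0.25,180);print(st()[0]['joints'])"
```

```text
t 12.8 pos [ 0.3731 -0.4092  0.2512] psi 1.04 tilt [ 0.001 -0.003 -1.   ] gap 0.0850 F [ 0.3  0.  -0.6]
shift [-4.407e+02 -8.500e+01 -1.000e-01] norm 449 roll -179.0
shift after roll [ 4.422e+02  7.690e+01 -1.000e-01]
[-1.03598984e+00  1.05265076e-02  1.79912245e+00 -6.69196933e-04
  1.32878901e+00  5.16753197e-01]
```

Tilt is repaired (0.2°). Now go to the bay viewpoint.

Emit:
{"api": "play_rows", "payload": {
  "targets": "100 -37 -7 0 0;100 -37 -7 0 0;100 -37 -7 0 0;100 -37 -7 0 0;100 -37 -7 0 0;100 -37 -7 0 0;100 -37 -7 0 0;100 -37 -7 0 0;100 -37 -7 0 0;100 -37 -7 0 0;100 -37 -7 0 0;100 -34 -8 0 0;100 0 0 0 0"
}}

```text
t: 14.15
eef_pos: [0.4498, 0.0364, 0.2499]
tool_rot: [0.714, -0.7, 0.001, 0.0]
ft_force: [-0.4, 0.2, 0.0]
finger_gap: 0.0855
```

Emit:
{"api": "play_rows", "payload": {
  "targets": "100 0 0 0 -8.5;100 0 0 0 -8.5;100 0 0 0 -8.5;100 0 0 0 -8.5;100 0 0 0 -8.5;100 0 0 0 -8.5;100 0 0 0 -8.5;100 0 0 0 -8.5;100 0 0 0 -8.5;100 0 0 0 -8.5;100 0 0 0 -8.5;100 0 0 0 -8.5;100 0 0 0 -8.5;100 0 0 0 -8.5;100 0 0 0 -8.5;100 0 0 0 -8.5;100 0 0 0 -8.5;100 0 0 0 -8.5;100 0 0 0 -8.5;100 0 0 0 -8.5"
}}

```text
t: 16.15
eef_pos: [0.4497, 0.0326, 0.2499]
tool_rot: [0.759, 0.651, -0.001, 0.002]
ft_force: [-0.7, -0.6, -1.1]
finger_gap: 0.0855
```

Emit:
{"api": "play_rows", "payload": {
  "targets": "100 0 0 0 -8.5;100 0 0 0 0;100 0 0 0 0"
}}

```text
t: 16.45
eef_pos: [0.4497, 0.0329, 0.2499]
tool_rot: [0.711, 0.703, -0.001, 0.001]
ft_force: [0.1, -1.1, 0.4]
finger_gap: 0.0851
```

```bash
python3 - <<'E'
from h import *
go(0.45,0.033,0.25,180);print(st()[0]['joints'])
n="wrist";c=cam(n); i,d=ctrl.capture(n); cv2.imwrite(f"pics/{n}1.png",i); np.savez(f"{n}1.npz",i=i,d=d,K=c[0],R=c[1],o=c[2])
E
```

```text
t 16.4 pos [0.4497 0.0329 0.2499] psi 179.29 tilt [ 0.001  -0.0032 -1.    ] gap 0.0851 F [ 0.1 -1.1  0.4]
shift [ 0.1  0.3 -0.1] norm 0 roll -0.7
shift after roll [ 0.1  0.3 -0.1]
[-0.17763866 -0.2524148   2.039832   -0.003083    1.35263817 -1.7354231 ]
```

View pics/wrist1.png

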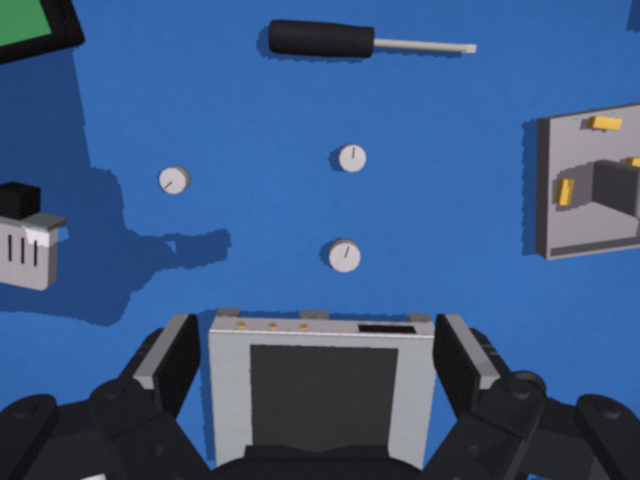

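The face shows three grey stubs at bench level (cols 217-240, 300-328, 408-430, rows 308-320). So the wide bay is at +y (cols 328-408) and the narrow bay at -y (cols 240-300). I'll measure those edges next.

```bash
python3 - <<'E'
from h import *
f=np.load("wrist1.npz"); c=(f["K"],f["R"],f["o"]); i=f["i"]; d=f["d"]
cv2.imwrite("pics/w1z.png",cv2.resize(i[295:345,205:440],None,fx=3.4,fy=3.4,interpolation=cv2.INTER_NEAREST))
hsv=cv2.cvtColor(i,cv2.COLOR_BGR2HSV)
for r in (311,313,315):
    m=((hsv[r,:,1]<80)|(hsv[r,:,0]<95)).astype(int)[205:445]; e=np.flatnonzero(np.diff(m))+205.5
    print(r,e,[ray(c,u,r,0.008)[:2].round(4).tolist() for u in e])
P=pts(c,d)
# chassis top region front edge, mat corners
m=(P[...,2]>0.044)&(P[...,2]<0.06)
print(d[400,320],P[400,320])
ed=[]
for u in range(225,425,20):
    col=np.flatnonzero(m[300:,u]); v=300+col[0]; ed.append(P[v+1,u]); 
ed=np.array(ed);print(ed.round(4)); print(np.degrees(np.polyfit(ed[:,1],ed[:,0],1)[0]))
mm=((hsv[...,2]<60)&m).astype(np.uint8); mm[:, :248]=0; mm[:,405:]=0; mm[440:]=0
v,u=np.nonzero(mm); print(u.min(),u.max(),v.min())
for (uu,vv) in [(251,346),(395,349)]: print(ray(c,uu,vv,0.053))
E
```

```text
311 [216.5 239.5 300.5 327.5] [[0.5761, -0.0734], [0.5764, -0.0496], [0.5771, 0.0135], [0.5774, 0.0414]]
313 [216.5 239.5 299.5 327.5 408.5 414.5 416.5 420.5] [[0.5785, -0.0736], [0.5787, -0.0497], [0.5794, 0.0124], [0.5797, 0.0414], [0.5806, 0.1252], [0.5807, 0.1314], [0.5807, 0.1335], [0.5808, 0.1376]]
315 [215.5 239.5 299.5 328.5 407.5 428.5 438.5] [[0.5808, -0.0748], [0.5811, -0.0499], [0.5817, 0.0124], [0.5821, 0.0425], [0.583, 0.1243], [0.5832, 0.146], [0.5833, 0.1564]]
0.39990193 [0.64930449 0.0327135  0.05499341]
[[ 0.574  -0.0561  0.0464]
 [ 0.5751 -0.0372  0.0468]
 [ 0.5761 -0.0186  0.0455]
 [ 0.5767  0.0006  0.0483]
 [ 0.5782  0.0193  0.0463]
 [ 0.5782  0.0382  0.0466]
 [ 0.5791  0.057   0.0472]
 [ 0.579   0.0758  0.0477]
 [ 0.5809  0.0949  0.0467]
 [ 0.5811  0.1138  0.0467]]
2.322443431474434
251 404 331
[ 0.58851221 -0.03144543  0.053     ]
[0.59321595 0.10376906 0.053     ]
```

View pics/w1z.png

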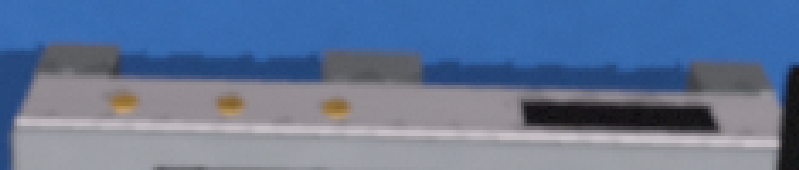

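```bash
cat > kn.py <<'E'
from h import *
def knobs(i,c,P,amin=100,amax=6000,rect=None):
    hsv=cv2.cvtColor(i,cv2.COLOR_BGR2HSV)
    m=((P[...,2]>0.013)&(P[...,2]<0.024)&(hsv[...,1]<70)&(hsv[...,2]>90)).astype(np.uint8)
    m=cv2.morphologyEx(m,cv2.MORPH_CLOSE,np.ones((5,5)))
    out=[]
    for cn in cv2.findContours(m,0,2)[0]:
        if amin<cv2.contourArea(cn)<amax:
            (u,v),r=cv2.minEnclosingCircle(cn)
            if cv2.contourArea(cn)/(np.pi*r*r)<0.7: continue
            M=cv2.moments(cn);u,v=M["m10"]/M["m00"],M["m01"]/M["m00"]
            p=ray(c,u,v,0.018); q=ray(c,u+np.sqrt(cv2.contourArea(cn)/np.pi),v,0.018)
            out.append((p[:2].round(4),round(2*np.linalg.norm(q-p),4),(round(u),round(v))))
    return out
E
python3 - <<'E'
from kn import *
f=np.load("wrist1.npz"); c=(f["K"],f["R"],f["o"])
for k in knobs(f["i"],c,pts(c,f["d"])): print(k)
go(0.4261,0.0362,0.1)
E
```

```text
(array([0.5131, 0.0578]), np.float64(0.0285), (345, 256))
(array([ 0.4375, -0.0974]), np.float64(0.0236), (173, 180))
(array([0.4195, 0.0637]), np.float64(0.023), (352, 158))
t 16.5 pos [0.4497 0.033  0.2499] psi 179.35 tilt [ 0.001  -0.0032 -1.    ] gap 0.0853 F [-0.1  0.   0. ]
shift [  3.4 -23.8 149.9] norm 152 roll None
```

A knob has been knocked: from (0.426,0.036) to (0.4195,0.0637). I'll work from the new positions and start with the 30 mm knob.

```bash
python3 -c "
from h import *
go(0.5131,0.0578,0.05)"
```

```text
t 16.5 pos [0.4497 0.033  0.2499] psi 179.35 tilt [ 0.001  -0.0032 -1.    ] gap 0.0853 F [-0.1  0.   0. ]
shift [ 26.1  62.9 199.9] norm 211 roll None
```

Emit:
{"api": "play_rows", "payload": {
  "targets": "65 5 13 40 0;65 5 13 40 0;65 5 13 40 0;65 5 13 40 0;65 6 11 40 0;65 0 0 0 0;65 0 0 0 0",
  "newtons": 40
}}

```text
t: 17.2
eef_pos: [0.5127, 0.0582, 0.0497]
tool_rot: [0.71, 0.704, -0.001, 0.001]
ft_force: [-0.0, 0.0, 0.5]
finger_gap: 0.0558
```

```bash
python3 - <<'E'
from h import *
go(0.5131,0.0578,0.018); print(ctrl.tips_ahead)
c=cam("wrist"); i,d=ctrl.capture("wrist"); cv2.imwrite("pics/w2.png",i)
print(proj(c,[0.5131,0.0578,0.018]))
E
```

```text
t 17.2 pos [0.5127 0.0582 0.0497] psi 179.52 tilt [-8.0e-04 -3.1e-03 -1.0e+00] gap 0.0558 F [-0.   0.   0.5]
shift [-0.3  0.4 31.7] norm 32 roll None
0.011
[317.12358157 290.68220531]
```

View pics/w2.png

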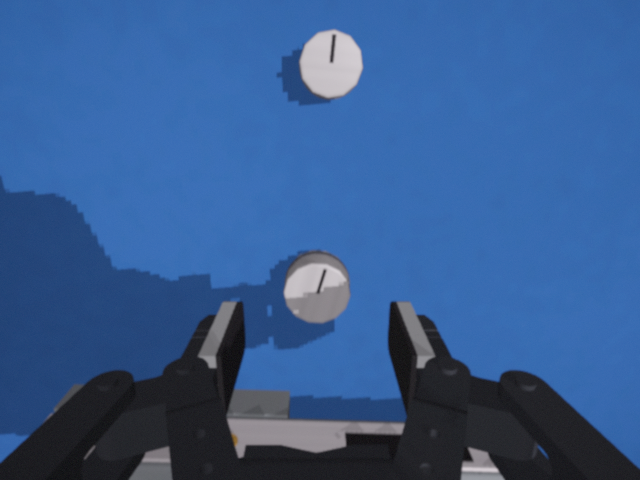

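The knob sits centred between the jaws at (317,290), as projected. Lower and grip.

Emit:
{"api": "play_rows", "payload": {
  "targets": "65 0 0 15 0;65 0 0 14 0;65 0 0 0 0;30 0 0 0 0;30 0 0 0 0;20 0 0 0 0;20 0 0 0 0;20 0 0 0 0;20 0 0 0 0;20 0 0 0 0"
}}

```text
t: 18.25
eef_pos: [0.5138, 0.0582, 0.0215]
tool_rot: [0.71, 0.705, -0.0, 0.002]
ft_force: [-0.7, -0.5, 5.6]
finger_gap: 0.0276
```

Emit:
{"api": "play_rows", "payload": {
  "targets": "20 0 0 -20 0;20 0 0 -40 0;20 0 0 -40 0;20 0 0 0 0"
}}

```text
t: 18.65
eef_pos: [0.5168, 0.0583, 0.1264]
tool_rot: [0.71, 0.705, 0.003, 0.006]
ft_force: [0.9, 0.4, 1.0]
finger_gap: 0.0272
```

```bash
python3 - <<'E'
from h import *
c=cam("wrist"); i,d=ctrl.capture("wrist"); cv2.imwrite("pics/w3.png",i)
go(0.44,0.29,0.15,188)
E
```

```text
t 18.7 pos [0.515  0.0584 0.1236] psi 179.60 tilt [ 0.007  -0.0037 -1.    ] gap 0.0274 F [ 0.  -0.2 -0.9]
shift [230.9 -76.4 -27.8] norm 245 roll -8.4
shift after roll [239.6 -41.9 -27.8]
```

View pics/w3.png

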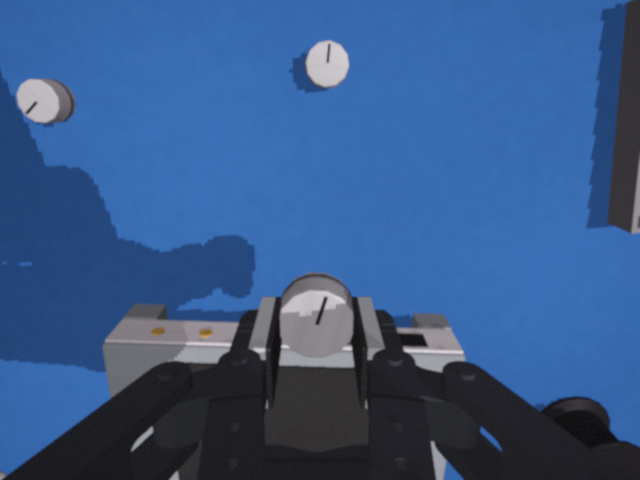

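Emit:
{"api": "play_rows", "payload": {
  "targets": "20 38 -8 -15 0;20 38 -8 -15 0;20 38 -8 -15 0;20 38 -7 -15 0;20 38 -7 -10 -4;20 38 -7 0 -4;20 0 0 0 0;20 0 0 0 0"
}}

```text
t: 19.5
eef_pos: [0.4657, 0.2867, 0.188]
tool_rot: [0.658, 0.753, -0.003, 0.001]
ft_force: [-0.2, 0.2, -1.2]
finger_gap: 0.0275
```

```bash
python3 - <<'E'
from h import *
c=cam("wrist"); go(0.44,0.29,0.15,188); i,d=ctrl.capture("wrist"); cv2.imwrite("pics/w4.png",i);np.savez("w4.npz",i=i,d=d,K=c[0],R=c[1],o=c[2])
E
```

```text
t 19.5 pos [0.4657 0.2867 0.188 ] psi -172.33 tilt [-0.0023 -0.0046 -1.    ] gap 0.0275 F [-0.2  0.2 -1.2]
shift [  6.9 -24.9  38. ] norm 46 roll -360.3
shift after roll [  7.  -24.8  38. ]
```

View pics/w4.png

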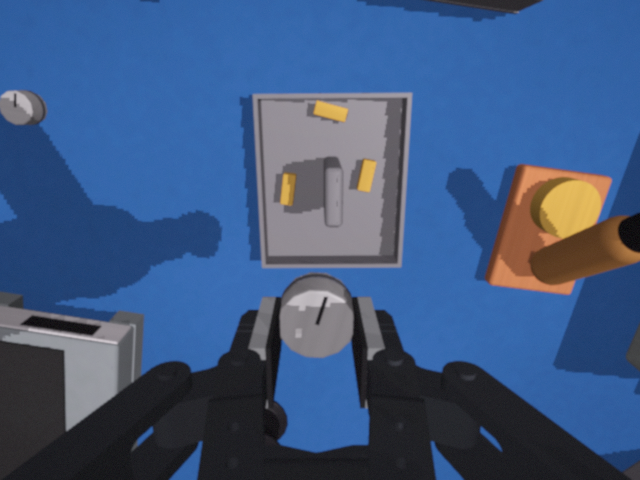

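The tray is in full view: rim corners near (253,94), (411,94), (402,267) and (263,267), with the plate at (333,192).

```bash
python3 - <<'E'
from h import *
f=np.load("w4.npz"); c=(f["K"],f["R"],f["o"])
q=np.array([ray(c,u,v,0.022)[:2] for u,v in [(253,94),(411,94),(402,267),(263,267)]])
print(q.round(4),q.mean(0)); 
for a,b in [(0,1),(1,2),(2,3),(3,0)]:
    e=q[b]-q[a]; print(np.linalg.norm(e).round(4),np.degrees(np.arctan2(e[1],e[0])).round(1))
P=pts(c,f["d"]); m=((P[...,2]>0.056)&(P[...,2]<0.07)); m[:150]=0;m[240:]=0;m[:,:310]=0;m[:,360:]=0
pp=P[m][:,:2]; r=cv2.minAreaRect((pp*1000).astype(np.float32)); print(r,len(pp))
T=q.mean(0); y=np.radians(7.7); 
for lx,ly in [(41,0),(41,36),(41,-36)]:
    print(lx,ly,(T+np.array([lx*np.cos(y)-ly*np.sin(y),lx*np.sin(y)+ly*np.cos(y)])/1000).round(4))
E
```

```text
[[0.388  0.2304]
 [0.3735 0.3389]
 [0.5015 0.3585]
 [0.5164 0.2493]] [0.44484932 0.29427698]
0.1095 97.6
0.1295 8.7
0.1102 -82.2
0.1297 -171.6
((443.9624328613281, 294.04595947265625), (39.283451080322266, 11.800558090209961), 7.989990711212158) 1096
41 0 [0.4855 0.2998]
41 36 [0.4807 0.3354]
41 -36 [0.4903 0.2641]
```

```bash
python3 -c "
from h import *
go(0.4851,0.2999,0.060)"
```

```text
t 19.6 pos [0.4661 0.286  0.1882] psi -172.41 tilt [-0.002  -0.0045 -1.    ] gap 0.0276 F [ 0.2  0.3 -0.5]
shift [ 11.8  21.  128.1] norm 130 roll None
```

Emit:
{"api": "play_rows", "payload": {
  "targets": "20 12 21 0 0;20 0 0 40 0;20 0 0 40 0;20 0 0 40 0;20 0 0 10 0;20 0 0 15 0;20 0 0 15 0;20 0 0 0 0"
}}

```text
t: 20.35
eef_pos: [0.4859, 0.3002, 0.029]
tool_rot: [0.659, 0.752, -0.002, 0.001]
ft_force: [-0.1, -0.9, -0.9]
finger_gap: 0.0278
```

```bash
python3 -c "
from h import *
go(0.4851,0.2999,0.029)"
```

```text
t 20.4 pos [0.4859 0.3002 0.029 ] psi -172.43 tilt [-8.0e-04 -3.8e-03 -1.0e+00] gap 0.0278 F [-0.1 -0.9 -0.9]
shift [-0.2 -0.8  0. ] norm 1 roll None
```

Release gently, rise, and look.

Emit:
{"api": "play_rows", "payload": {
  "targets": "40 0 0 0 0;42 0 0 0 0;44 0 0 0 0;44 0 0 -10 0;44 0 0 -30 0;44 0 0 -40 0;44 0 0 -40 0;60 0 0 -30 0;60 0 0 0 0"
}}

```text
t: 21.25
eef_pos: [0.4893, 0.3025, 0.1871]
tool_rot: [0.659, 0.752, 0.004, 0.004]
ft_force: [0.3, -0.3, 0.7]
finger_gap: 0.0513
```

```bash
cat > look.py <<'E'
import sys
from kn import *
go(*[float(a) for a in sys.argv[2:]])
c=cam("wrist"); i,d=ctrl.capture("wrist"); cv2.imwrite(f"pics/{sys.argv[1]}.png",i);np.savez(sys.argv[1]+".npz",i=i,d=d,K=c[0],R=c[1],o=c[2])
for k in knobs(i,c,pts(c,d)): print(k)
E
python3 look.py w5 0.4195 0.0637 0.06 180
```

```text
t 21.2 pos [0.4893 0.3025 0.1871] psi -172.39 tilt [ 0.0122  0.0011 -0.9999] gap 0.0513 F [ 0.3 -0.3  0.7]
shift [-227.4 -102.4  126. ] norm 279 roll -352.4
shift after roll [-239.   -71.4  126. ]
```

View pics/w5.png

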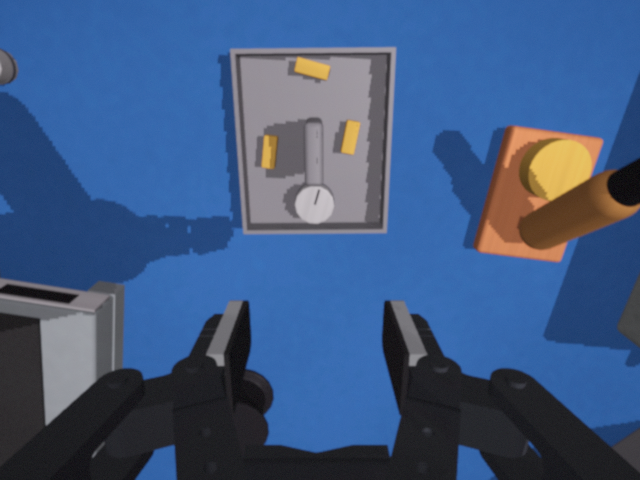

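The big knob stands in the tray at (314,204). Next is the moved small knob.

Emit:
{"api": "play_rows", "payload": {
  "targets": "60 -32 -15 0 0;60 -32 -15 0 0;60 -32 -15 0 0;60 -33 -15 10 0;60 -33 -14 20 0;60 -33 -14 40 0;60 -32 -14 40 0;60 0 0 5 0;60 0 0 0 0"
}}

```text
t: 22.2
eef_pos: [0.4147, 0.0665, 0.0692]
tool_rot: [0.659, 0.752, -0.002, -0.0]
ft_force: [0.5, 0.4, 0.7]
finger_gap: 0.0515
```

```bash
python3 look.py w6 0.4195 0.0637 0.024
```

```text
t 22.2 pos [0.4147 0.0665 0.0692] psi -172.51 tilt [-0.0033 -0.0024 -1.    ] gap 0.0515 F [0.5 0.4 0.7]
shift [-3.3  4.6 45.2] norm 46 roll None
(array([0.4187, 0.0636]), np.float64(0.0229), (311, 280))
```

View pics/w6.png

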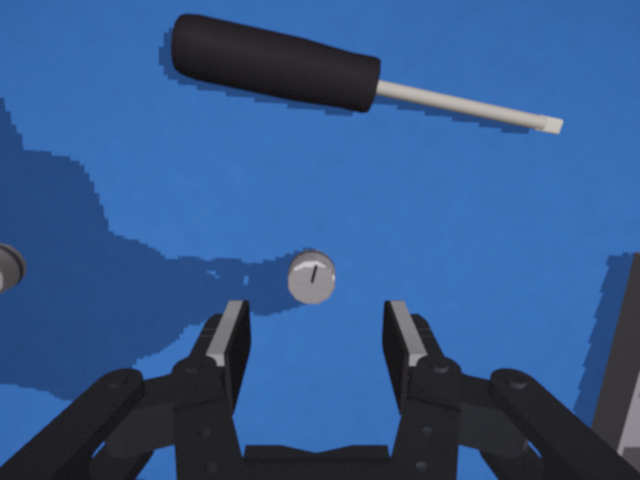

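The small knob is at (311,280) and the measurement agrees with it. Grip it.

Emit:
{"api": "play_rows", "payload": {
  "targets": "60 -3 4 15 0;60 0 0 15 0;60 0 0 15 0;60 0 0 0 0;30 0 0 0 0;14 0 0 0 0;14 0 0 0 0;14 0 0 0 0;14 0 0 0 0;14 0 0 0 0;14 0 0 -20 0;14 0 0 -40 0;14 0 0 -40 0;14 0 0 0 0"
}}

```text
t: 23.65
eef_pos: [0.4252, 0.0641, 0.1323]
tool_rot: [0.659, 0.752, 0.003, 0.007]
ft_force: [0.7, 0.1, 0.5]
finger_gap: 0.012
```

```bash
python3 look.py w7 0.4803 0.3356 0.125
```

```text
t 23.6 pos [0.4252 0.0641 0.1323] psi -172.38 tilt [ 0.0144 -0.0047 -0.9999] gap 0.0120 F [0.7 0.1 0.5]
shift [261.9  90.5   6.8] norm 277 roll None
(array([0.4176, 0.0444]), np.float64(0.0228), (289, 215))
(array([ 0.4367, -0.0981]), np.float64(0.0229), (61, 215))
```

View pics/w7.png

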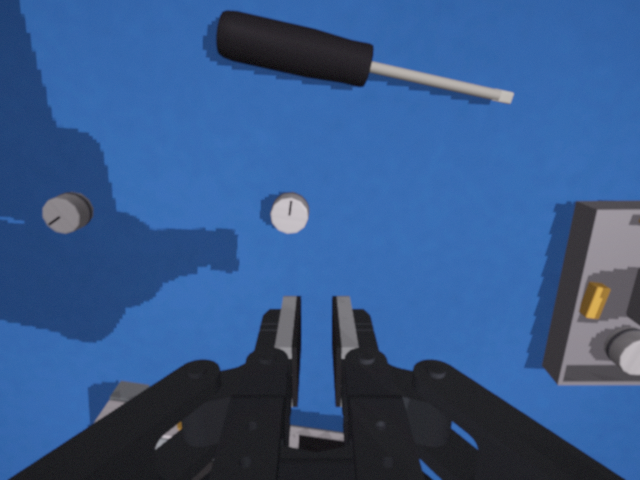

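The grasp missed: the knob slid to (289,215), world (0.4176,0.0444), because the fingers were too high. Retry lower.

```bash
python3 look.py w8 0.4176 0.0444 0.06
```

```text
t 23.7 pos [0.4234 0.0642 0.1295] psi -172.39 tilt [ 0.0094 -0.0041 -0.9999] gap 0.0118 F [-0.4  0.6  0. ]
shift [-18.5  -8.9  69.5] norm 73 roll None
(array([0.4176, 0.0444]), np.float64(0.0228), (288, 220))
(array([ 0.4367, -0.0981]), np.float64(0.0228), (59, 220))
```

Emit:
{"api": "play_rows", "payload": {
  "targets": "55 0 0 0 0;55 -18 -8 20 0;55 0 0 20 0;55 0 0 20 0;55 0 0 10 0;55 0 0 0 0;55 0 0 0 0"
}}

```text
t: 24.45
eef_pos: [0.4152, 0.0454, 0.0558]
tool_rot: [0.659, 0.752, -0.001, 0.001]
ft_force: [0.9, 1.1, -0.2]
finger_gap: 0.0465
```

```bash
python3 look.py w8 0.4176 0.0444 0.017
```

```text
t 24.4 pos [0.4152 0.0454 0.0558] psi -172.40 tilt [ 2.e-04 -3.e-03 -1.e+00] gap 0.0465 F [ 0.9  1.1 -0.2]
shift [-1.2  2.3 38.8] norm 39 roll None
(array([0.4172, 0.0441]), np.float64(0.0229), (315, 288))
```

Emit:
{"api": "play_rows", "payload": {
  "targets": "55 -1 2 13 0;55 0 0 13 0;55 0 0 12 0;55 0 0 0 0;42 0 0 0 0;36 0 0 0 0;30 0 0 0 0;24 0 0 0 0;16 0 0 0 0;14 0 0 0 0;14 0 0 0 0;14 0 0 0 0"
}}

```text
t: 25.7
eef_pos: [0.4181, 0.0443, 0.0189]
tool_rot: [0.659, 0.752, -0.001, 0.002]
ft_force: [-1.5, 0.3, 5.2]
finger_gap: 0.0218
```

```bash
python3 -c "
from h import *
go();i,d=ctrl.capture('wrist');cv2.imwrite('pics/w9.png',i)"
```

```text
t 25.7 pos [0.4181 0.0443 0.0189] psi -172.40 tilt [ 0.0021 -0.0033 -1.    ] gap 0.0218 F [-1.5  0.3  5.2]
shift [0. 0. 0.] norm 0 roll None
```

View pics/w9.png

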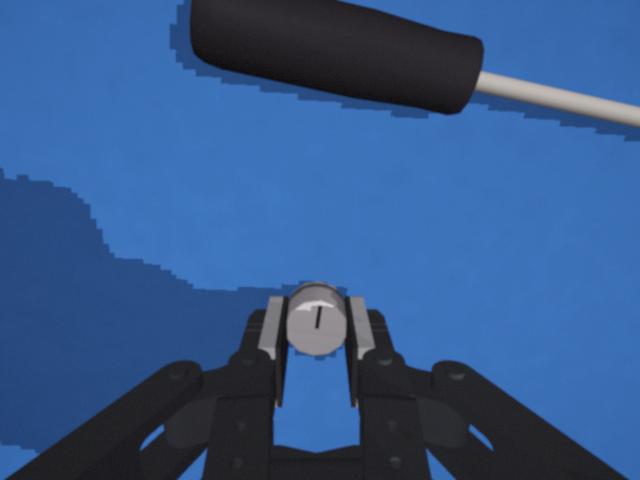

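Emit:
{"api": "play_rows", "payload": {
  "targets": "14 0 0 -15 0;14 0 0 -30 0;14 0 0 -30 0;14 0 0 -30 0;14 0 0 0 0;14 0 0 0 0"
}}

```text
t: 26.35
eef_pos: [0.4176, 0.0447, 0.1235]
tool_rot: [0.659, 0.752, -0.0, 0.002]
ft_force: [-0.7, -0.2, -0.5]
finger_gap: 0.0217
```

```bash
python3 look.py w10 0.4801 0.3356 0.125
```

```text
t 26.4 pos [0.4176 0.0447 0.1235] psi -172.40 tilt [ 0.0028 -0.0035 -1.    ] gap 0.0217 F [-0.7 -0.2 -0.5]
shift [280.1 100.4  -2.4] norm 298 roll None
(array([ 0.4368, -0.0982]), np.float64(0.023), (85, 236))
```

Emit:
{"api": "play_rows", "payload": {
  "targets": "14 35 12 0 0;14 35 12 0 0;14 35 12 0 0;14 35 13 0 0;14 35 13 0 0;14 35 13 0 0;14 35 12 0 0;14 35 13 0 0;14 0 0 0 0;14 0 0 0 0;14 0 0 0 0"
}}

```text
t: 27.5
eef_pos: [0.4784, 0.3345, 0.1205]
tool_rot: [0.659, 0.752, -0.002, 0.001]
ft_force: [0.5, -0.0, -0.0]
finger_gap: 0.0221
```

```bash
python3 look.py w10 0.4801 0.3356 0.045
```

```text
t 27.5 pos [0.4784 0.3345 0.1205] psi -172.44 tilt [-0.0017 -0.0045 -1.    ] gap 0.0221 F [ 0.5 -0.  -0. ]
shift [ 1.2  2.  75.5] norm 76 roll None
```

View pics/w10.png

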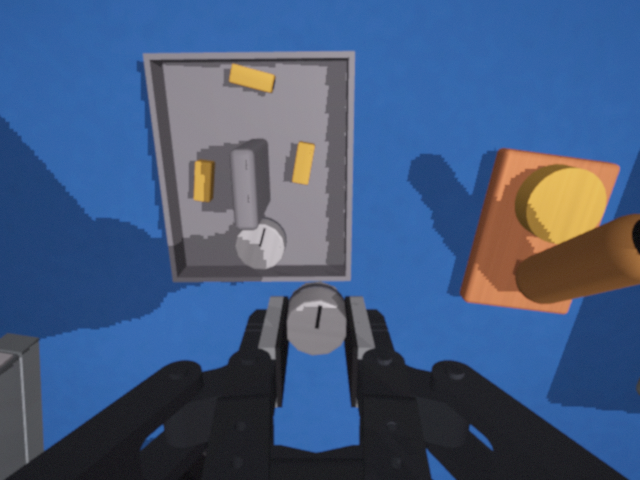

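Both the held knob (315,325) and the tray are clear. Lower to just above the rim and release.

Emit:
{"api": "play_rows", "payload": {
  "targets": "14 1 2 20 0;14 0 0 20 0;14 0 0 20 0;14 0 0 15 0;14 0 0 0 0;14 0 0 0 0;27 0 0 0 0;29 0 0 0 0;31 0 0 0 0;34 0 0 0 0;34 0 0 -15 0;34 0 0 -40 0;34 0 0 -40 0;34 0 0 -30 0;34 0 0 0 0"
}}

```text
t: 29.05
eef_pos: [0.4844, 0.3385, 0.1793]
tool_rot: [0.659, 0.752, 0.005, 0.004]
ft_force: [0.6, 0.7, 0.3]
finger_gap: 0.0288
```

```bash
python3 look.py w11 0.4368 -0.0982 0.18
```

```text
t 29.1 pos [0.4844 0.3385 0.1793] psi -172.39 tilt [ 0.0118  0.0017 -0.9999] gap 0.0288 F [0.6 0.7 0.3]
shift [-426.6 -105.    -2. ] norm 439 roll None
```

View pics/w11.png

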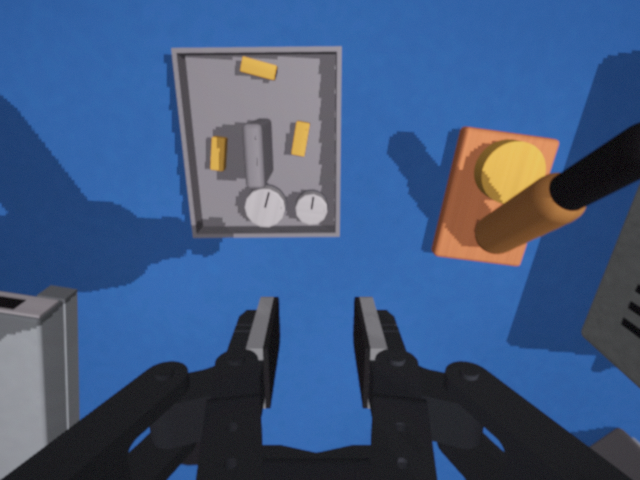

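The two knobs stand upright in the tray at (265,206) and (312,209). Now the third.

Emit:
{"api": "play_rows", "payload": {
  "targets": "55 -39 -10 0 0;55 -39 -10 0 0;55 -39 -10 0 0;55 -39 -10 0 0;55 -39 -10 0 0;55 -39 -9 0 0;55 -39 -9 0 0;55 -39 -9 10 0;55 -39 -9 20 0;55 -39 -9 30 0;55 -36 -9 30 0;55 0 0 25 0;55 0 0 0 0;55 0 0 0 0"
}}

```text
t: 30.5
eef_pos: [0.4339, -0.0989, 0.058]
tool_rot: [0.659, 0.752, -0.001, 0.0]
ft_force: [0.2, -0.0, 0.3]
finger_gap: 0.0469
```

```bash
python3 look.py w12 0.4368 -0.0982 0.017
```

```text
t 30.5 pos [ 0.4339 -0.0989  0.058 ] psi -172.39 tilt [-0.001 -0.002 -1.   ] gap 0.0469 F [ 0.2 -0.   0.3]
shift [ 0.4  3.  41. ] norm 41 roll None
(array([ 0.4366, -0.0985]), np.float64(0.0229), (318, 288))
```

Emit:
{"api": "play_rows", "payload": {
  "targets": "55 0 3 14 0;55 0 0 14 0;55 0 0 12 0;55 0 0 0 0;42 0 0 0 0;36 0 0 0 0;30 0 0 0 0;24 0 0 0 0;16 0 0 0 0;14 0 0 0 0;14 0 0 0 0;14 0 0 0 0;14 0 0 -15 0;14 0 0 -30 0;14 0 0 -30 0;14 0 0 -30 0;14 0 0 0 0;14 0 0 0 0"
}}

```text
t: 32.35
eef_pos: [0.4377, -0.099, 0.1239]
tool_rot: [0.659, 0.752, -0.001, 0.002]
ft_force: [-0.3, -0.4, -0.9]
finger_gap: 0.0216
```

```bash
python3 look.py w13 0.4902 0.2643 0.125
```

```text
t 32.4 pos [ 0.4377 -0.099   0.1239] psi -172.41 tilt [ 0.0024 -0.0039 -1.    ] gap 0.0216 F [-0.3 -0.4 -0.9]
shift [353.2 100.   -2.4] norm 367 roll None
```

Emit:
{"api": "play_rows", "payload": {
  "targets": "14 35 10 0 0;14 35 10 0 0;14 35 10 0 0;14 35 10 0 0;14 35 10 0 0;14 35 10 0 0;14 35 10 0 0;14 35 10 0 0;14 36 10 0 0;14 36 10 0 0;14 0 0 0 0;14 0 0 0 0;14 0 0 0 0"
}}

```text
t: 33.7
eef_pos: [0.4892, 0.2624, 0.1209]
tool_rot: [0.659, 0.752, -0.002, 0.001]
ft_force: [0.4, -1.1, -0.7]
finger_gap: 0.0216
```

```bash
python3 look.py w13 0.4902 0.2643 0.045
```

```text
t 33.7 pos [0.4892 0.2624 0.1209] psi -172.44 tilt [-0.0015 -0.0041 -1.    ] gap 0.0216 F [ 0.4 -1.1 -0.7]
shift [ 2.   1.4 75.9] norm 76 roll None
```

View pics/w13.png

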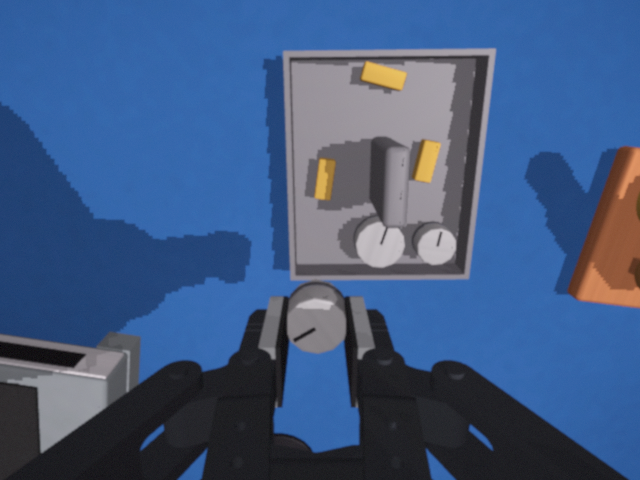

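Emit:
{"api": "play_rows", "payload": {
  "targets": "14 1 1 20 0;14 0 0 20 0;14 0 0 20 0;14 0 0 15 0;14 0 0 0 0;14 0 0 0 0;27 0 0 0 0;29 0 0 0 0;31 0 0 0 0;34 0 0 0 0;34 0 0 -15 0;34 0 0 -40 0;34 0 0 -40 0;34 0 0 -30 0;34 0 0 0 0"
}}

```text
t: 35.25
eef_pos: [0.4942, 0.2658, 0.1793]
tool_rot: [0.659, 0.752, 0.004, 0.004]
ft_force: [0.3, 0.7, 0.7]
finger_gap: 0.0291
```

```bash
python3 look.py w14 ; python3 - <<'E'
from h import *
i,d=ctrl.capture("top"); cv2.imwrite("pics/top1.png",i); c=cam("top"); np.savez("top1.npz",i=i,d=d,K=c[0],R=c[1],o=c[2])
E
```

```text
t 35.2 pos [0.4942 0.2658 0.1793] psi -172.39 tilt [ 1.220e-02  3.000e-04 -9.999e-01] gap 0.0291 F [0.3 0.7 0.7]
shift [0. 0. 0.] norm 0 roll None
```

View pics/w14.png

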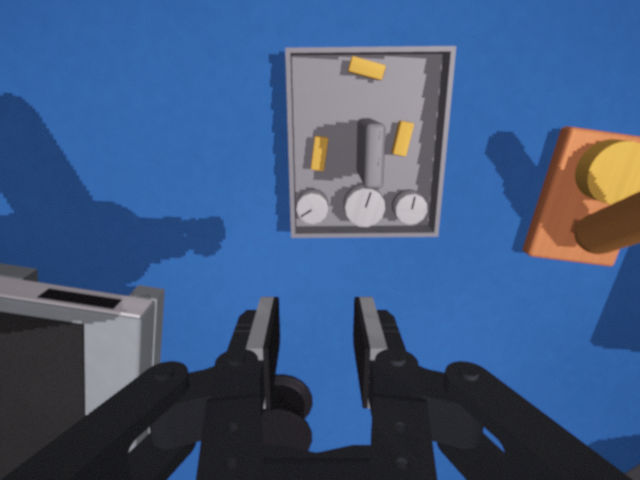

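View pics/top1.png

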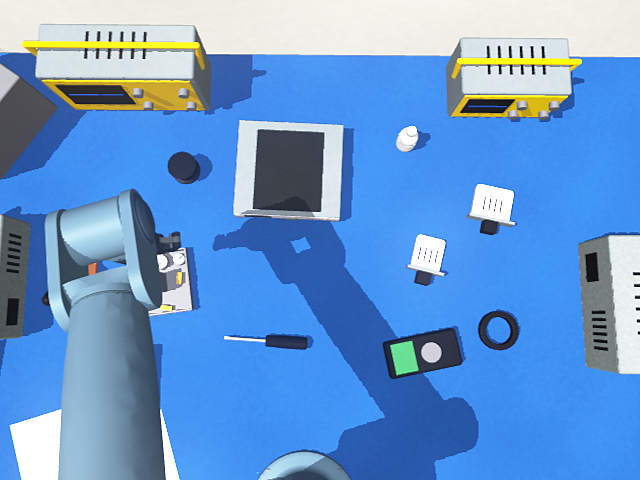

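All three knobs and the three standoffs are in the tray, and the newly uncovered area in the top view shows no more knobs. Next, the narrow module.

```bash
python3 -c "
from h import *
go(0.42,-0.24,0.2,166)"
```

```text
t 35.4 pos [0.4913 0.2648 0.1739] psi -172.40 tilt [ 0.0035 -0.0024 -1.    ] gap 0.0291 F [ 0.4  0.3 -1.8]
shift [-491.  -137.4  -25.2] norm 510 roll -338.4
shift after roll [-507.1   53.   -25.2]
```

Emit:
{"api": "play_rows", "payload": {
  "targets": "60 -41 -11 -2 0;60 -41 -11 -2 0;60 -41 -11 -2 0;60 -41 -11 -2 0;60 -41 -11 -2 0;60 -41 -12 -2 0;60 -41 -12 -2 0;60 -41 -12 -2 0;60 -41 -12 -2 0;60 -41 -12 -2 0;60 -41 -11 -2 0;60 -40 -11 -2 0;60 0 0 0 7.2;60 0 0 0 7.2;60 0 0 0 7.2;60 0 0 0 0;60 0 0 0 0"
}}

```text
t: 37.05
eef_pos: [0.4194, -0.2396, 0.1968]
tool_rot: [0.787, 0.617, -0.001, 0.0]
ft_force: [0.0, 0.5, -0.1]
finger_gap: 0.0511
```

```bash
python3 look.py w15 0.42 -0.24 0.2
```

```text
t 37.0 pos [ 0.4194 -0.2396  0.1968] psi 166.15 tilt [-6.0e-04 -1.7e-03 -1.0e+00] gap 0.0511 F [ 0.   0.5 -0.1]
shift [-0.2  0.6 -3.2] norm 3 roll None
```

View pics/w15.png

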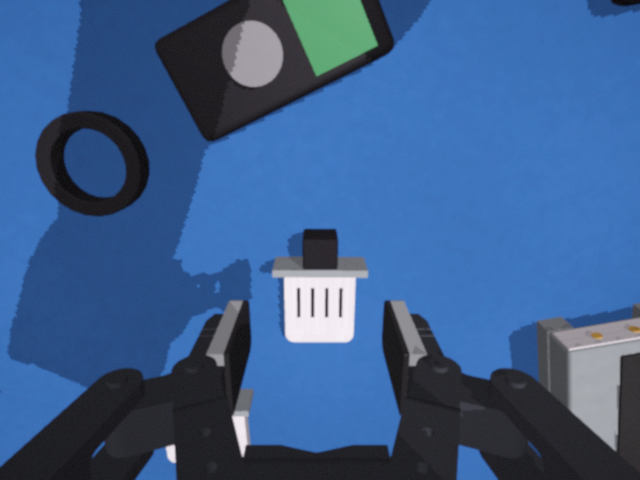

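The narrow module lies nearly straight in this view: grip at (320,250), plate at (320,267), slab to (320,340). I'll measure its pose.

```bash
cat > md.py <<'E'
import sys
from h import *
def module(fn,u0,v0,u1,v1):
    f=np.load(fn); c=(f["K"],f["R"],f["o"]); i=f["i"]; P=pts(c,f["d"])
    Z=P[...,2]; box=np.zeros(Z.shape,bool); box[v0:v1,u0:u1]=1
    hsv=cv2.cvtColor(i,cv2.COLOR_BGR2HSV)
    g=box&(Z>0.026)&(Z<0.036)&(hsv[...,2]<60)
    g=cv2.morphologyEx(g.astype(np.uint8),cv2.MORPH_OPEN,np.ones((3,3)))
    s=box&(Z>0.008)&(Z<0.019)&(hsv[...,2]>90)&(hsv[...,1]<90)
    s=cv2.morphologyEx(s.astype(np.uint8),cv2.MORPH_CLOSE,np.ones((5,5)))
    for n,m,z in (("grip",g,0.03),("slab",s,0.014)):
        cn=max(cv2.findContours(m.astype(np.uint8),0,2)[0],key=cv2.contourArea)
        w=np.array([ray(c,u,v,z)[:2]*1000 for u,v in cn[:,0]],np.float32)
        (cx,cy),wh,a=cv2.minAreaRect(w); print(n,"ctr %.1f %.1f"%(cx,cy),np.round(wh,1),"ang %.1f"%a)
if __name__=="__main__": module(sys.argv[1],*map(int,sys.argv[2:]))
E
python3 md.py w15.npz 255 220 385 350
```

```text
grip ctr 453.4 -246.2 [26.2 25.2] ang 76.2
slab ctr 511.6 -260.3 [60.4 62.5] ang 76.2
```

```bash
python3 -c "
from h import *
go(0.453,-0.246,0.06,166.2)"
```

```text
t 37.1 pos [ 0.4196 -0.2397  0.197 ] psi 166.13 tilt [-2.e-04 -2.e-03 -1.e+00] gap 0.0515 F [ 0.7 -0.2 -0.5]
shift [  2.2  33.9 137. ] norm 141 roll -0.1
shift after roll [  2.1  33.9 137. ]
```

Emit:
{"api": "play_rows", "payload": {
  "targets": "65 1 17 30 0;65 1 17 30 0;65 0 0 40 0;65 0 0 37 0;65 0 0 0 0;65 0 0 0 0"
}}

```text
t: 37.7
eef_pos: [0.4534, -0.2466, 0.061]
tool_rot: [0.788, 0.616, -0.001, 0.001]
ft_force: [0.5, -0.8, 0.8]
finger_gap: 0.0553
```

```bash
python3 look.py w16 0.453 -0.246 0.024; python3 md.py w16.npz 200 150 440 470
```

```text
t 37.7 pos [ 0.4534 -0.2466  0.061 ] psi 166.05 tilt [ 1.0e-04 -2.4e-03 -1.0e+00] gap 0.0553 F [ 0.5 -0.8  0.8]
shift [ 0.6 -0.6 37. ] norm 37 roll None
grip ctr 453.5 -246.1 [27.2 26.9] ang 76.1
slab ctr 512.8 -260.7 [60.4 60.6] ang 75.9
```

View pics/w16.png

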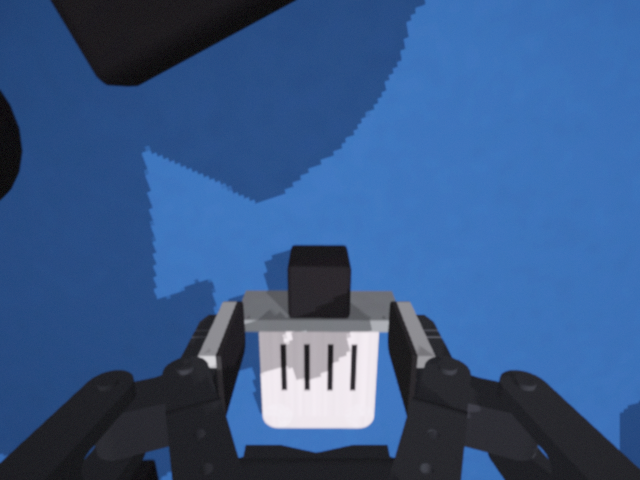

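Emit:
{"api": "play_rows", "payload": {
  "targets": "65 0 -2 12 0;65 0 0 12 0;65 0 0 12 0;65 0 0 0 0;45 0 0 0 0;35 0 0 0 0;28 0 0 0 0;22 0 0 0 0;20 0 0 0 0;20 0 0 0 0;20 0 0 0 0",
  "newtons": 60
}}

```text
t: 38.85
eef_pos: [0.4521, -0.2468, 0.0255]
tool_rot: [0.788, 0.616, -0.0, 0.002]
ft_force: [0.6, 0.7, 4.9]
finger_gap: 0.0267
```

```bash
python3 -c "
from h import *
go(0.45,-0.018,None,177.8)"
```

```text
t 38.9 pos [ 0.4521 -0.2468  0.0255] psi 165.99 tilt [ 0.0019 -0.0037 -1.    ] gap 0.0267 F [0.6 0.7 4.9]
shift [221.5 -57.4  -0.9] norm 229 roll -11.8
shift after roll [228.5 -10.9  -0.9]
```

Emit:
{"api": "play_rows", "payload": {
  "targets": "20 0 0 -1 -5.9;20 0 0 0 -5.9;20 15 -0.7 0 0;20 20 -0.7 -0.1 0;20 20 -0.7 -0.1 0;20 20 -0.7 -0.1 0;20 20 -0.7 -0.1 0;20 20 -0.7 -0.1 0;20 20 -0.7 -0.1 0;20 20 -0.7 -0.1 0;20 20 -0.7 -0.1 0;20 20 -0.7 -0.1 0;20 20 -0.7 -0.1 0;20 17 -0.7 0 0;20 0 0 0 0;20 0 0 0 0"
}}

```text
t: 40.45
eef_pos: [0.4515, -0.0137, 0.0258]
tool_rot: [0.72, 0.694, -0.001, 0.001]
ft_force: [0.3, -0.1, -1.5]
finger_gap: 0.0264
```

```bash
python3 look.py w17 0.453 -0.014 0.025 177.8; python3 md.py w17.npz 200 150 440 470
```

```text
t 40.5 pos [ 0.4515 -0.0137  0.0258] psi 177.82 tilt [ 1.e-04 -3.e-03 -1.e+00] gap 0.0264 F [ 0.3 -0.1 -1.5]
shift [-0.2  1.5  0.8] norm 2 roll 0.0
shift after roll [-0.2  1.5  0.8]
grip ctr 452.9 -14.2 [29.6 27.8] ang 89.1
slab ctr 505.2 -16.6 [44.9 35.9] ang 89.0
```

View pics/w17.png

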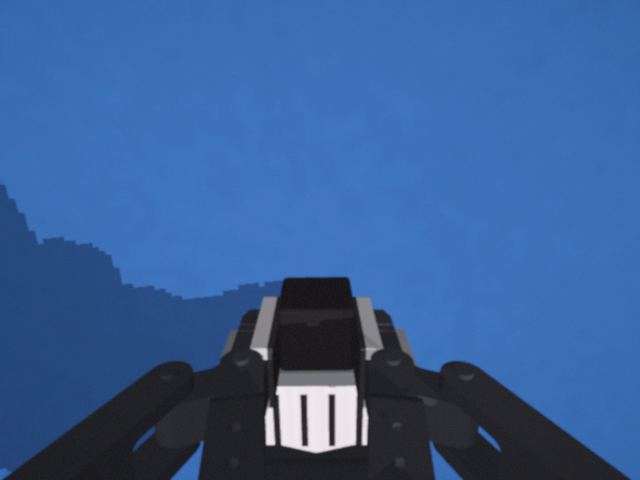

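```bash
python3 - <<'E'
from h import *
for n in ["top","scene"]:
    i,d=ctrl.capture(n); c=cam(n); np.savez(n+"2.npz",i=i,d=d,K=c[0],R=c[1],o=c[2])
    if n=="top": cv2.imwrite("pics/top2.png",cv2.resize(i[180:330,200:400],None,fx=4,fy=4,interpolation=2))
    else: cv2.imwrite("pics/scene2.png",i)
E
```

```text
(no output)
```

View pics/top2.png

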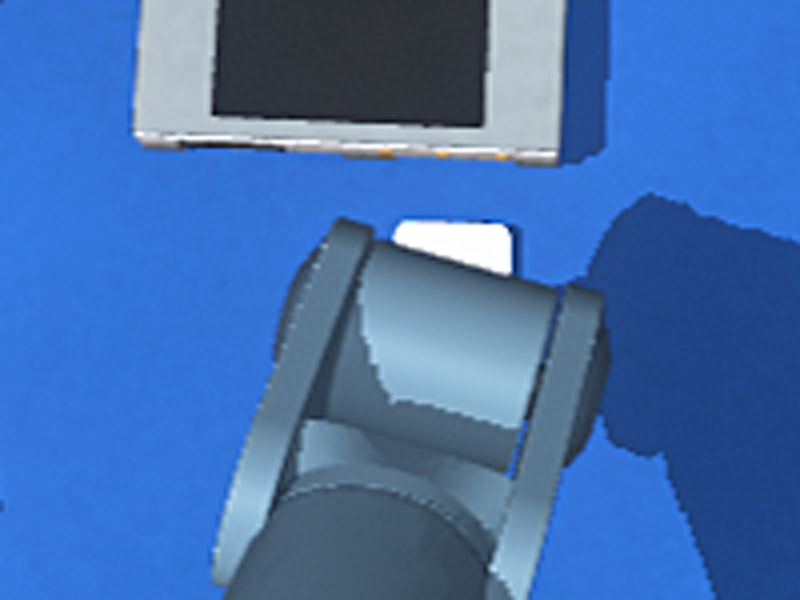

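View pics/scene2.png

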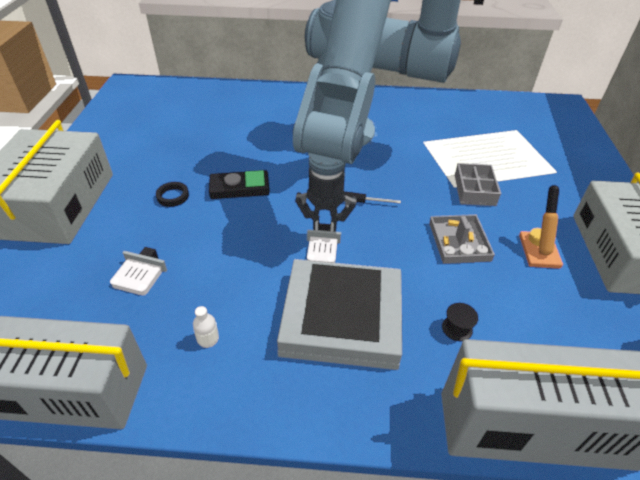

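The top view shows the slab's front at zoomed (395-512, 222), roughly in line with the narrow bay. I'll compute its edges.

```bash
python3 - <<'E'
from h import *
f=np.load("top2.npz"); c=(f["K"],f["R"],f["o"]); i=f["i"].astype(float)
sat=cv2.cvtColor(f["i"],cv2.COLOR_BGR2HSV)[...,1].astype(float)
def cross(a,lo,up):  # position where falls below 120
    idx=np.flatnonzero(np.diff((a<110).astype(int))!=0); return [k+(110-a[k])/(a[k+1]-a[k])+lo for k in idx]
for r in (237,238,239,240,241,242):
    e=cross(sat[r,290:340],290,0); print(r,np.round(e,1),[ray(c,u,r,0.014)[:2].round(4).tolist() for u in e])
for col in (302,305,308,312,316,320,324):
    e=cross(sat[225:250,col],225,0); print(col,[ray(c,col,v,0.014)[:2].round(4).tolist() for v in e])
f=np.load("scene2.npz"); c=(f["K"],f["R"],f["o"]); 
cv2.imwrite("pics/s2z.png",cv2.resize(f["i"][220:300,270:400],None,fx=6,fy=6,interpolation=2))
E
```

```text
237 [292.4 298.4 326.4] [[0.5393, 0.0251], [0.5393, 0.0125], [0.5395, -0.0465]]
238 [292.4 298.1 327.2] [[0.5372, 0.0251], [0.5372, 0.0131], [0.5374, -0.048]]
239 [292.3 297.7 327.4] [[0.535, 0.0252], [0.5351, 0.014], [0.5352, -0.0485]]
240 [292.7 294.7 295.2 297.8 327.4] [[0.5329, 0.0245], [0.5329, 0.0202], [0.5329, 0.0191], [0.5329, 0.0138], [0.5331, -0.0485]]
241 [327.4] [[0.531, -0.0485]]
242 [299.1 301.2 327.4] [[0.5287, 0.0109], [0.5287, 0.0065], [0.5289, -0.0485]]
302 [[0.5442, 0.005], [0.5268, 0.0049], [0.526, 0.0049]]
305 [[0.5442, -0.0013], [0.5267, -0.0014], [0.5256, -0.0014]]
308 [[0.5443, -0.0077], [0.5249, -0.0077], [0.5227, -0.0077]]
312 [[0.543, -0.0161], [0.5225, -0.0161], [0.5214, -0.0161]]
316 [[0.5431, -0.0245], [0.5184, -0.0246], [0.5177, -0.0246]]
320 [[0.5429, -0.0329], [0.5162, -0.033], [0.5157, -0.033]]
324 [[0.5426, -0.0413], [0.5144, -0.0413]]
```

View pics/s2z.png

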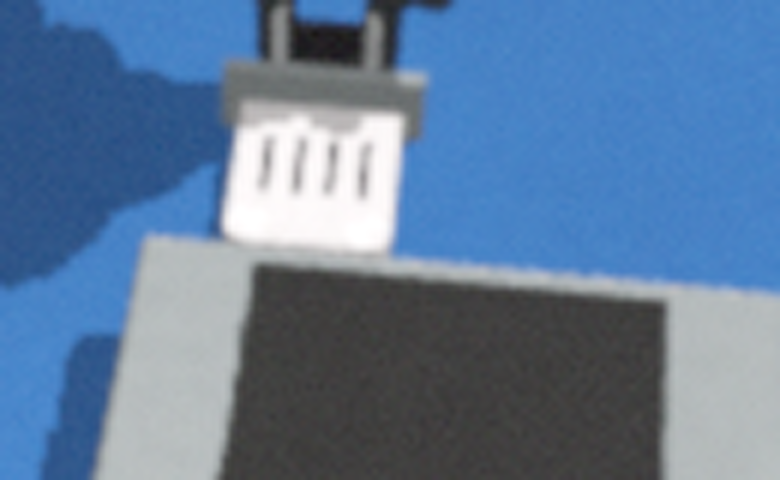

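The slab's centre line is y=-0.0173 at yaw -2.0°, against the bay axis at -0.0171 and -2.2°, so it is well aligned. Push in.

Emit:
{"api": "play_rows", "payload": {
  "targets": "20 0 0 0.5 0;20 0 8 0 0;20 0 8 0 0;20 0 6 0 0;20 0 4 0 0;20 0 4 0 0;20 0 4 0 0;20 0 4 0 0;20 0 4 0 0;20 0 0 0 0"
}}

```text
t: 41.6
eef_pos: [0.4947, -0.016, 0.0258]
tool_rot: [0.721, 0.693, -0.001, 0.002]
ft_force: [0.8, -0.5, -2.2]
finger_gap: 0.0265
```

```bash
python3 -c "
from h import *
go(0.556,-0.018,0.025,177.8)"
```

```text
t 41.6 pos [ 0.4947 -0.016   0.0258] psi 177.80 tilt [ 0.0017 -0.0033 -1.    ] gap 0.0265 F [ 0.8 -0.5 -2.2]
shift [ 0.4 61.3  0.9] norm 61 roll -0.0
shift after roll [ 0.4 61.3  0.9]
```

Entered the mouth without force. Continue.

Emit:
{"api": "play_rows", "payload": {
  "targets": "20 0 5 0 0;20 0 5 0 0;20 0 5 0 0;20 0 5 0 0;20 0 5 0 0;20 0 5 0 0;20 0 5 0 0;20 0 5 0 0;20 0 5 0 0;20 0 5 0 0;20 0 0 0 0"
}}

```text
t: 42.7
eef_pos: [0.5449, -0.018, 0.0259]
tool_rot: [0.721, 0.693, -0.001, 0.002]
ft_force: [0.4, 0.1, -2.4]
finger_gap: 0.0265
```

```bash
python3 -c "
from h import *
go(0.556,-0.018,0.025,177.8)"
```

```text
t 42.7 pos [ 0.5449 -0.018   0.0259] psi 177.80 tilt [ 0.0018 -0.0034 -1.    ] gap 0.0265 F [ 0.4  0.1 -2.4]
shift [ 0.4 11.1  0.9] norm 11 roll -0.0
shift after roll [ 0.4 11.1  0.9]
```

Now press gently to contact, watching the force.

Emit:
{"api": "play_rows", "payload": {
  "targets": "20 0 3 0 0;20 0 3 0 0;20 0 2 0 0;20 0 1 0 0;20 0 1 0 0;20 0 0 0 0"
}}

```text
t: 43.3
eef_pos: [0.5542, -0.0182, 0.0258]
tool_rot: [0.721, 0.693, -0.001, 0.002]
ft_force: [0.2, -0.1, -1.6]
finger_gap: 0.0267
```

Emit:
{"api": "play_rows", "payload": {
  "targets": "20 0 1 0 0;20 0 1 0 0;20 0 0 0 0"
}}

```text
t: 43.6
eef_pos: [0.5553, -0.0182, 0.0256]
tool_rot: [0.721, 0.693, -0.001, 0.001]
ft_force: [-5.5, 0.1, 1.7]
finger_gap: 0.0267
```

Emit:
{"api": "play_rows", "payload": {
  "targets": "20 0 1 0 0;20 0 1 0 0;20 0 0 0 0;30 0 0 0 0;38 0 0 0 0;45 0 -1 0 0;50 0 0 0 0"
}}

```text
t: 44.3
eef_pos: [0.5578, -0.0185, 0.0261]
tool_rot: [0.721, 0.693, -0.0, 0.002]
ft_force: [0.7, 0.7, -0.1]
finger_gap: 0.0426
```

Emit:
{"api": "play_rows", "payload": {
  "targets": "50 0 -1 -15 0;50 0 -5 -30 0;50 0 -10 -40 0;50 0 -10 -40 0;50 0 -15 -20 0;50 0 -30 0 0;50 0 -30 0 0;50 0 0 0 0;50 0 0 0 0"
}}

```text
t: 45.2
eef_pos: [0.4563, -0.0141, 0.1718]
tool_rot: [0.721, 0.693, -0.0, 0.003]
ft_force: [-0.3, 0.7, 0.3]
finger_gap: 0.043
```

```bash
python3 look.py w18 0.43 -0.2 0.2 166
```

```text
t 45.2 pos [ 0.4563 -0.0141  0.1718] psi 177.79 tilt [ 0.0036 -0.0038 -1.    ] gap 0.0430 F [-0.3  0.7  0.3]
shift [-186.9  -19.   -27.6] norm 190 roll 11.8
shift after roll [-186.8   19.5  -27.6]
```

View pics/w18.png

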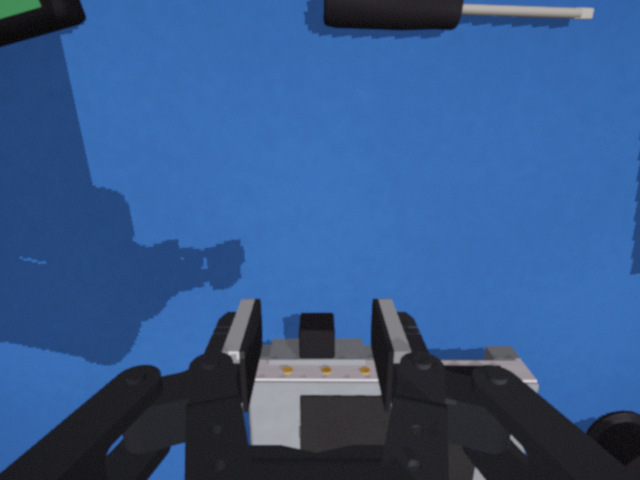

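The narrow module's plate sits against the face, with the grip at (317,335). Now the wide module.

```bash
python3 -c "
from h import *
go(0.52,-0.36,0.2,166.5)"
```

```text
t 45.2 pos [ 0.4569 -0.0143  0.1718] psi 177.79 tilt [ 0.0035 -0.0038 -1.    ] gap 0.0427 F [ 1.3  0.8 -0.2]
shift [-343.2   76.5  -26.6] norm 353 roll 11.3
shift after roll [-321.5  142.2  -26.6]
```

Emit:
{"api": "play_rows", "payload": {
  "targets": "65 -34 7 -3 0;65 -34 7 -3 0;65 -34 7 -3 0;65 -34 7 -3 0;65 -34 8 -3 0;65 -34 8 -3 0;65 -34 8 -3 0;65 -35 8 -3 0;65 -35 8 -2 0;65 -35 8 0 0;65 0 0 0 5.7;65 0 0 0 5.6;65 0 0 0 0;65 0 0 0 0"
}}

```text
t: 46.65
eef_pos: [0.5193, -0.3599, 0.1977]
tool_rot: [0.785, 0.62, -0.001, 0.002]
ft_force: [0.3, -0.1, -0.4]
finger_gap: 0.0555
```

```bash
python3 look.py w19 0.52 -0.36 0.2; python3 md.py w19.npz 200 130 440 330
```

```text
t 46.6 pos [ 0.5193 -0.3599  0.1977] psi 166.62 tilt [ 0.0012 -0.0033 -1.    ] gap 0.0555 F [ 0.3 -0.1 -0.4]
shift [ 0.1  0.7 -2.3] norm 2 roll None
grip ctr 561.0 -388.9 [26.7 26. ] ang 76.7
slab ctr 607.6 -398.9 [80.2 37.3] ang 76.7
```

View pics/w19.png

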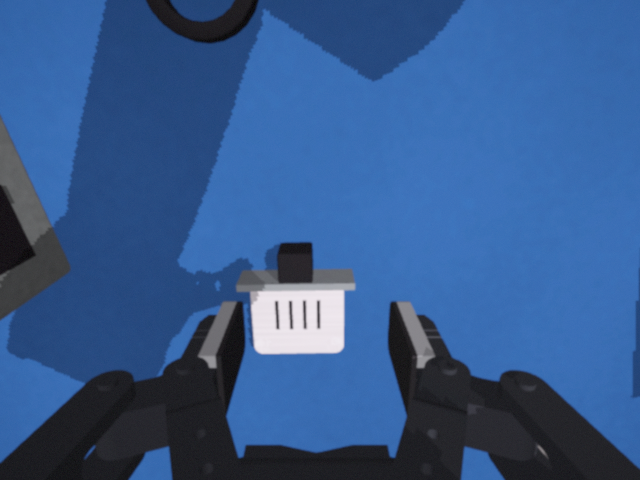

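```bash
python3 -c "
from h import *
go(0.5593,-0.3885,0.061,166.7)"
```

```text
t 46.7 pos [ 0.5191 -0.3597  0.1978] psi 166.61 tilt [ 0.0011 -0.0032 -1.    ] gap 0.0555 F [ 0.6  0.5 -0.3]
shift [-18.3  45.5 136.9] norm 145 roll -0.1
shift after roll [-18.4  45.5 136.9]
```

Emit:
{"api": "play_rows", "payload": {
  "targets": "65 -9 23 30 0;65 -9 22 30 0;65 0 0 40 0;65 0 0 37 0;65 0 0 0 0;65 0 0 0 0"
}}

```text
t: 47.3
eef_pos: [0.5586, -0.3879, 0.0611]
tool_rot: [0.785, 0.619, -0.001, 0.001]
ft_force: [0.0, -1.0, 0.5]
finger_gap: 0.0551
```

```bash
python3 look.py w20 0.5593 -0.3885 0.025; python3 md.py w20.npz 200 150 440 470
```

```text
t 47.3 pos [ 0.5586 -0.3879  0.0611] psi 166.55 tilt [ 5.0e-04 -2.7e-03 -1.0e+00] gap 0.0551 F [ 0.  -1.   0.5]
shift [-0.4  0.8 36.1] norm 36 roll None
grip ctr 561.3 -389.0 [27.1 27.3] ang 77.9
slab ctr 621.0 -401.7 [80.6 60.3] ang 77.6
```

Emit:
{"api": "play_rows", "payload": {
  "targets": "65 0 0 12 -0.5;65 0 0 12 0;65 0 0 12 0;65 0 0 0 0;45 0 0 0 0;35 0 0 0 0;28 0 0 0 0;22 0 0 0 0;20 0 0 0 0;20 0 0 0 0;20 0 0 0 0"
}}

```text
t: 48.45
eef_pos: [0.5589, -0.3885, 0.0257]
tool_rot: [0.783, 0.622, -0.0, 0.002]
ft_force: [0.9, 1.1, 5.6]
finger_gap: 0.0268
```

```bash
python3 -c "
from h import *
go(0.45,-0.25,None,177.8)"
```

```text
t 48.5 pos [ 0.5589 -0.3885  0.0257] psi 167.00 tilt [ 0.0019 -0.0039 -1.    ] gap 0.0268 F [0.9 1.1 5.6]
shift [ 110.4 -137.3   -0.8] norm 176 roll -10.8
shift after roll [ 134.2 -114.1   -0.8]
```

Emit:
{"api": "play_rows", "payload": {
  "targets": "20 0 0 -1 -5.4;20 0 0 0 -5.4;20 11 -9 0 0;20 15 -13 0 0;20 15 -13 0 0;20 15 -13 0 0;20 15 -13 0 0;20 15 -13 0 0;20 15 -13 0 0;20 15 -12 0 0;20 18 -15 0 0;20 0 0 0 0;20 0 0 0 0"
}}

```text
t: 49.75
eef_pos: [0.4485, -0.2484, 0.0257]
tool_rot: [0.72, 0.694, -0.001, -0.001]
ft_force: [-6.8, 7.7, 13.5]
finger_gap: 0.0263
```

```bash
python3 -c "
from h import *
go(0.445,0.0883,None,177.8)"
```

```text
t 49.8 pos [ 0.4485 -0.2484  0.0257] psi 177.83 tilt [-0.0023 -0.     -1.    ] gap 0.0263 F [-6.8  7.7 13.5]
shift [336.3 -16.3  -0. ] norm 337 roll 0.0
shift after roll [336.3 -16.5  -0. ]
```

Emit:
{"api": "play_rows", "payload": {
  "targets": "20 0 0 -1.5 0;20 16 -1 0 0;20 20 -1 -0.1 0;20 20 -1 -0.1 0;20 20 -1 -0.1 0;20 20 -1 -0.1 0;20 20 -1 -0.1 0;20 20 -1 -0.1 0;20 20 -1 -0.1 0;20 20 -1 -0.1 0;20 20 -1 -0.1 0;20 20 -1 -0.1 0;20 20 -1 -0.1 0;20 20 -1 -0.1 0;20 20 -1 -0.1 0;20 20 -1 0 0;20 20 -1 0 0;20 20 -0.5 0 0;20 0 0 0 0;20 0 0 0 0"
}}

```text
t: 51.75
eef_pos: [0.4451, 0.0871, 0.0265]
tool_rot: [0.72, 0.694, -0.001, 0.001]
ft_force: [1.1, 0.0, -3.0]
finger_gap: 0.0266
```

```bash
python3 look.py w21 0.445 0.0884 0.0257 177.8; python3 md.py w21.npz 200 150 440 470; python3 - <<'E'
from h import *
i,d=ctrl.capture("top"); c=cam("top"); np.savez("top3.npz",i=i,d=d,K=c[0],R=c[1],o=c[2])
cv2.imwrite("pics/top3.png",cv2.resize(i[180:330,200:400],None,fx=4,fy=4,interpolation=2))
i,d=ctrl.capture("scene"); cv2.imwrite("pics/s3z.png",cv2.resize(i[190:300,270:440],None,fx=4,fy=4,interpolation=2))
E
```

```text
t 51.8 pos [0.4451 0.0871 0.0265] psi 177.87 tilt [-5.0e-04 -3.2e-03 -1.0e+00] gap 0.0266 F [ 1.1  0.  -3. ]
shift [ 1.3 -0.1  0.8] norm 2 roll 0.1
shift after roll [ 1.3 -0.1  0.8]
grip ctr 447.4 86.2 [29.3 28.2] ang 88.0
slab ctr 499.8 84.3 [44.9 35.2] ang 88.0
```

View pics/top3.png

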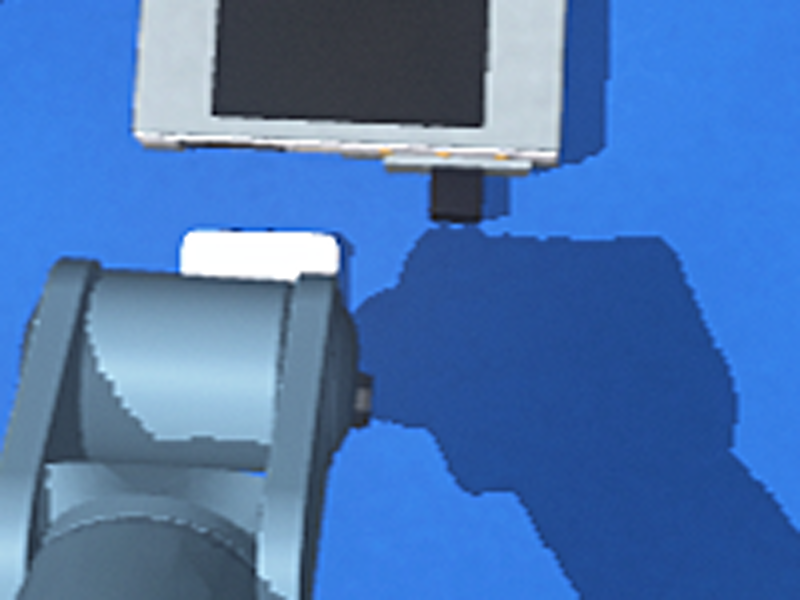

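View pics/s3z.png

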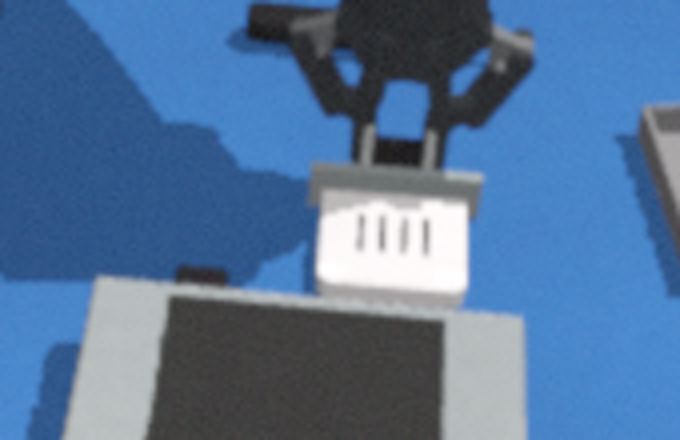

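The top view shows the narrow module home, plate flush at zoomed (455,163). The wide slab's front lies at (182-340, 232).

```bash
python3 - <<'E'
from h import *
f=np.load("top3.npz"); c=(f["K"],f["R"],f["o"]); 
sat=cv2.cvtColor(f["i"],cv2.COLOR_BGR2HSV)[...,1].astype(float)
def cross(a,lo):
    idx=np.flatnonzero(np.diff((a<110).astype(int))!=0); return [k+(110-a[k])/(a[k+1]-a[k])+lo for k in idx]
for r in (240,241,242,243,244):
    e=cross(sat[r,235:300],235); print(r,np.round(e,1),[ray(c,u,r,0.014)[:2].round(4).tolist() for u in e])
for col in range(250,282,5):
    e=cross(sat[225:250,col],225)[:1]; print(col,[ray(c,col,v,0.014)[:2].round(4).tolist() for v in e])
E
```

```text
240 [245.4 283.5] [[0.5326, 0.1237], [0.5329, 0.0438]]
241 [245.  284.2] [[0.5305, 0.1243], [0.5307, 0.0423]]
242 [244.6 284.4] [[0.5284, 0.1252], [0.5286, 0.0417]]
243 [244.6 284.5] [[0.5263, 0.1252], [0.5265, 0.0416]]
244 [244.6 284.5] [[0.5242, 0.1251], [0.5244, 0.0416]]
250 [[0.5386, 0.1141]]
255 [[0.5386, 0.1036]]
260 [[0.538, 0.0931]]
265 [[0.5381, 0.0826]]
270 [[0.5381, 0.0722]]
275 [[0.5381, 0.0617]]
280 [[0.5375, 0.0512]]
```

Emit:
{"api": "play_rows", "payload": {
  "targets": "20 1.5 0 0 0;20 0 6 0 0;20 0 6 0 0;20 0 6 0 0;20 0 6 0 0;20 0 5 0 0;20 0 4 0 0;20 0 4 0 0;20 0 4 0 0;20 0 4 0 0;20 0 3 0 0;20 0 0 0 0"
}}

```text
t: 53.1
eef_pos: [0.4946, 0.0861, 0.0273]
tool_rot: [0.721, 0.693, -0.001, 0.002]
ft_force: [-0.3, -0.6, -2.7]
finger_gap: 0.0266
```

```bash
python3 -c "
from h import *
go(0.56,0.0843,0.025,177.8)"
```

```text
t 53.1 pos [0.4946 0.0861 0.0273] psi 177.80 tilt [ 0.0014 -0.0032 -1.    ] gap 0.0266 F [-0.3 -0.6 -2.7]
shift [ 0.7 65.4  2.4] norm 65 roll -0.0
shift after roll [ 0.7 65.4  2.4]
```

Emit:
{"api": "play_rows", "payload": {
  "targets": "20 0 4 0.5 0;20 0 4 0.5 0;20 0 4 0 0;20 0 4 0 0;20 0 4 0 0;20 0 0 0 0"
}}

```text
t: 53.7
eef_pos: [0.5149, 0.0853, 0.0264]
tool_rot: [0.721, 0.693, -0.0, 0.002]
ft_force: [-0.9, -0.4, -2.2]
finger_gap: 0.0263
```

```bash
python3 -c "
from h import *
go(0.56,0.0843,0.025,177.8)"
```

```text
t 53.7 pos [0.5149 0.0853 0.0264] psi 177.79 tilt [ 0.0017 -0.0032 -1.    ] gap 0.0263 F [-0.9 -0.4 -2.2]
shift [ 0.8 45.1  1.4] norm 45 roll -0.0
shift after roll [ 0.7 45.1  1.4]
```

Emit:
{"api": "play_rows", "payload": {
  "targets": "20 0 5 0 0;20 0 5 0 0;20 0 5 0 0;20 0 5 0 0;20 0 5 0 0;20 0 5 0 0;20 0 5 0 0;20 0 3 0 0;20 0 2 0 0;20 0 0 0 0"
}}

```text
t: 54.7
eef_pos: [0.5543, 0.0839, 0.0262]
tool_rot: [0.721, 0.693, -0.001, 0.002]
ft_force: [0.1, -0.1, -3.0]
finger_gap: 0.0264
```

Emit:
{"api": "play_rows", "payload": {
  "targets": "20 0 2 0 0;20 0 1 0 0;20 0 1 0 0;20 0 1 0 0;20 0 0 0 0"
}}

```text
t: 55.2
eef_pos: [0.5585, 0.0838, 0.0261]
tool_rot: [0.721, 0.693, -0.001, 0.001]
ft_force: [-2.9, 0.8, 1.0]
finger_gap: 0.0269
```

Contact near x=0.5585 as expected. Press a little more, release and retreat.

Emit:
{"api": "play_rows", "payload": {
  "targets": "20 0 1 0 0;20 0 1 0 0;20 0 1 0 0;20 0 0 0 0;30 0 0 0 0;38 0 0 0 0;45 0 -1 0 0;50 0 0 0 0"
}}

```text
t: 56.0
eef_pos: [0.5621, 0.0834, 0.0269]
tool_rot: [0.721, 0.693, -0.0, 0.002]
ft_force: [-0.4, 0.3, -1.2]
finger_gap: 0.0429
```

Emit:
{"api": "play_rows", "payload": {
  "targets": "50 0 -1 -15 0;50 0 -5 -30 0;50 0 -10 -40 0;50 0 -10 -40 0;50 0 -15 -20 0;50 0 -30 0 0;50 0 -30 0 0;50 0 0 0 0;50 0 0 0 0"
}}

```text
t: 56.9
eef_pos: [0.4604, 0.0879, 0.1724]
tool_rot: [0.721, 0.693, 0.0, 0.003]
ft_force: [0.3, 0.1, -0.2]
finger_gap: 0.0428
```

```bash
python3 look.py w22 0.43 0.29 0.2 188; python3 - <<'E'
from h import *
f=np.load("w22.npz"); c=(f["K"],f["R"],f["o"]); print(proj(c,[0.5579,-0.018,0.03]),proj(c,[0.5618,0.084,0.03]))
i,d=ctrl.capture("top"); c=cam("top"); np.savez("top4.npz",i=i,d=d,K=c[0],R=c[1],o=c[2])
cv2.imwrite("pics/top4.png",cv2.resize(i[180:330,200:400],None,fx=4,fy=4,interpolation=2))
E
```

```text
t 56.9 pos [0.4604 0.0879 0.1724] psi 177.80 tilt [ 0.0038 -0.0034 -1.    ] gap 0.0428 F [ 0.3  0.1 -0.2]
shift [200.7 -38.1 -28.4] norm 206 roll -10.2
shift after roll [204.2  -1.9 -28.4]
[187.37338208 343.35728807] [317.75451466 343.53459416]
```

View pics/w22.png

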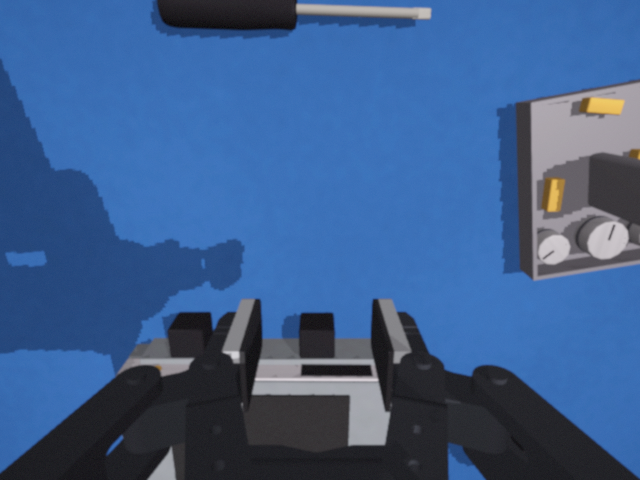

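View pics/top4.png

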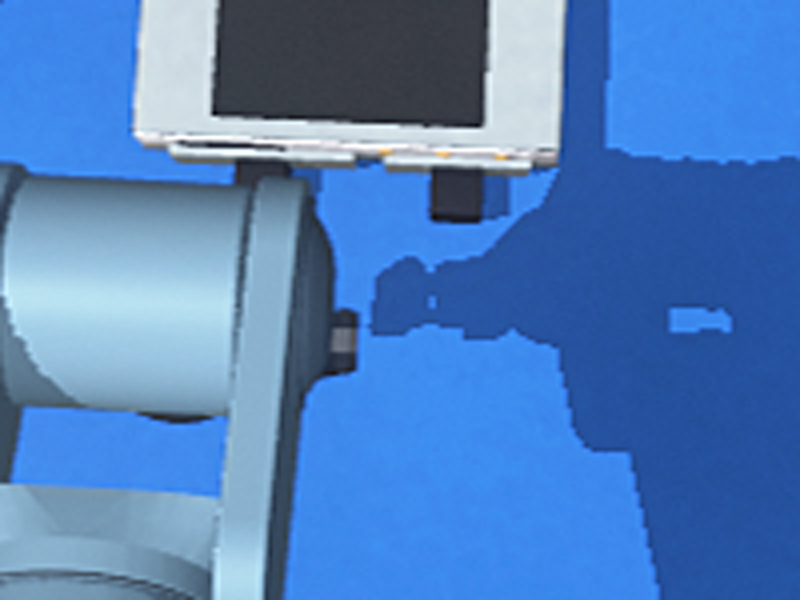

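Both front plates are flush with the face. Now the tray: look from above first.

Emit:
{"api": "play_rows", "payload": {
  "targets": "50 33 -6 -5 0;50 33 -6 -5 0;50 33 -6 -5 0;50 33 -6 -5 0;50 33 -6 -5 0;50 33 -6 -3 0;50 0 0 0 -5.1;50 0 0 0 -5.1;50 0 0 0 0;50 0 0 0 0"
}}

```text
t: 58.0
eef_pos: [0.4323, 0.2873, 0.1986]
tool_rot: [0.657, 0.754, -0.001, 0.001]
ft_force: [-0.7, -0.9, 0.3]
finger_gap: 0.0428
```

```bash
python3 look.py w23 0.4445 0.2942 0.11; python3 - <<'E'
from h import *
f=np.load("w23.npz"); c=(f["K"],f["R"],f["o"]); P=pts(c,f["d"]); t=P[...,2]
m=(t>0.056)&(t<0.07)&(np.hypot(P[...,0]-.444,P[...,1]-.294)<0.035)
print(cv2.minAreaRect((P[m][:,:2]*1000).astype(np.float32)),m.sum(), np.argwhere(m).mean(0))
E
```

```text
t 58.0 pos [0.4323 0.2873 0.1986] psi -172.12 tilt [ 0.0011 -0.0031 -1.    ] gap 0.0428 F [-0.7 -0.9  0.3]
shift [ 5.4 13.  88.6] norm 90 roll None
((443.96539306640625, 293.9587097167969), (39.274147033691406, 11.409655570983887), 7.893960475921631) 920 [237.97282609 325.00978261]
```

View pics/w23.png

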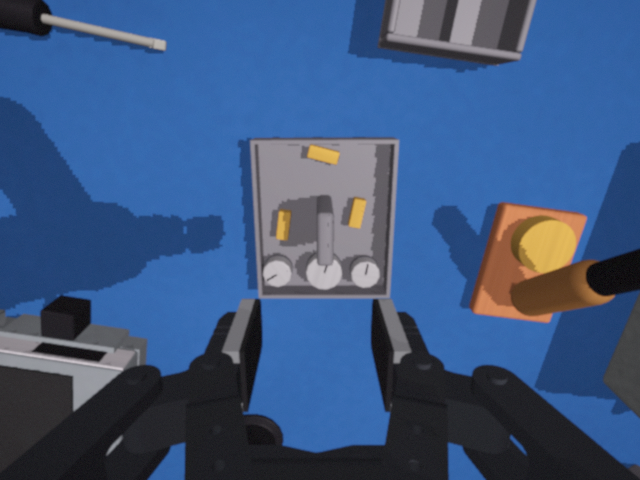

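All six parts are in the tray and the plate is at (325,238). Line up over the plate and descend.

Emit:
{"api": "play_rows", "payload": {
  "targets": "50 5 13 20 0;50 0 0 30 0;50 0 0 30 0;50 0 0 10 0;50 0 0 0 0;50 0 0 0 0"
}}

```text
t: 58.65
eef_pos: [0.4448, 0.294, 0.1097]
tool_rot: [0.656, 0.754, -0.0, 0.002]
ft_force: [-0.6, 0.1, 0.3]
finger_gap: 0.0429
```

```bash
python3 look.py w24 0.4442 0.2941 0.042 187.9
```

```text
t 58.6 pos [0.4448 0.294  0.1097] psi -172.04 tilt [ 0.0027 -0.0024 -1.    ] gap 0.0429 F [-0.6  0.1  0.3]
shift [ 0.4 -0.8 67.7] norm 68 roll -359.9
shift after roll [ 0.4 -0.8 67.7]
```

View pics/w24.png

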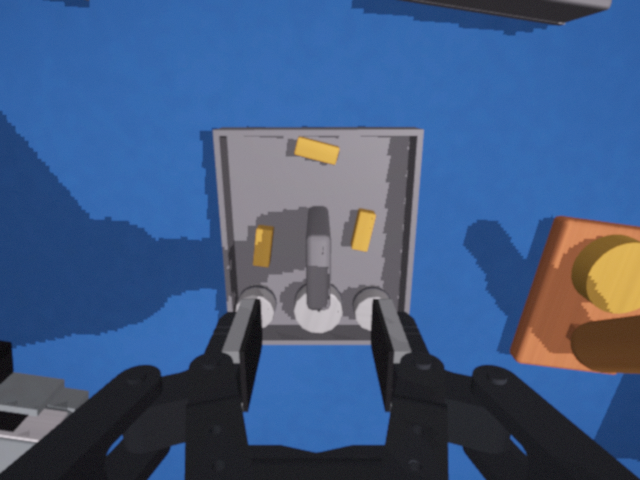

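Emit:
{"api": "play_rows", "payload": {
  "targets": "50 0 0 20 0;50 0 0 20 0;50 0 0 15 0;50 0 0 11 0;50 0 0 0 0;35 0 0 0 0;25 0 0 0 0;18 0 0 0 0;12 0 0 0 0;8 0 0 0 0;4 0 0 0 0;0 0 0 0 0;0 0 0 0 0;0 0 0 0 0",
  "newtons": 90
}}

```text
t: 60.1
eef_pos: [0.4447, 0.2939, 0.0435]
tool_rot: [0.656, 0.755, -0.0, 0.002]
ft_force: [-2.0, 0.1, 6.7]
finger_gap: 0.0107
```

```bash
python3 look.py w25
```

```text
t 60.1 pos [0.4447 0.2939 0.0435] psi -172.00 tilt [ 0.0024 -0.0024 -1.    ] gap 0.0107 F [-2.   0.1  6.7]
shift [0. 0. 0.] norm 0 roll None
```

View pics/w25.png

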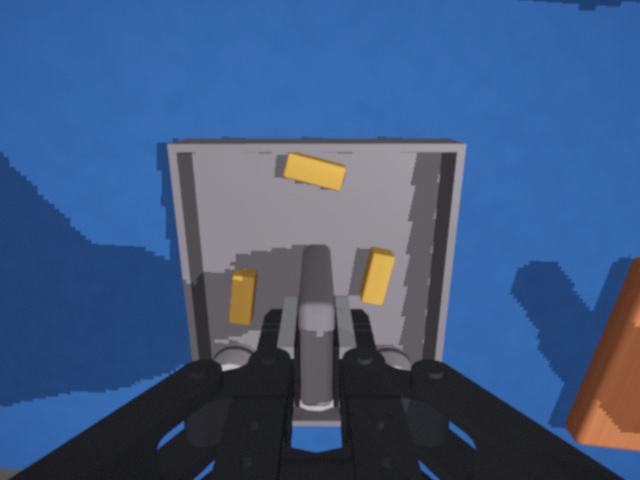

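Emit:
{"api": "play_rows", "payload": {
  "targets": "0 0 0 -3 0;0 0 0 -6 0;0 0 0 -10 0;0 0 0 -12 0;0 0 0 -14 0;0 0 0 -14 0;0 0 0 -14 0;0 0 0 -14 0;0 0 0 -12 0;0 0 0 -8 0;0 0 0 -4 0;0 0 0 0 0;0 0 0 0 0;0 0 0 0 0"
}}

```text
t: 61.55
eef_pos: [0.4434, 0.2937, 0.1526]
tool_rot: [0.656, 0.755, -0.002, 0.001]
ft_force: [-0.6, -0.0, -3.3]
finger_gap: 0.0106
```

```bash
python3 look.py w26 0.674 0.033 0.155 177.8;  python3 - <<'E'
from h import *
i,d=ctrl.capture("scene"); cv2.imwrite("pics/s4.png",i)
E
```

```text
t 61.5 pos [0.4434 0.2937 0.1526] psi -172.00 tilt [-6.0e-04 -3.7e-03 -1.0e+00] gap 0.0106 F [-0.6 -0.  -3.3]
shift [-290.2  192.1   -1.5] norm 348 roll -349.8
shift after roll [-251.6  240.5   -1.5]
```

View pics/w26.png

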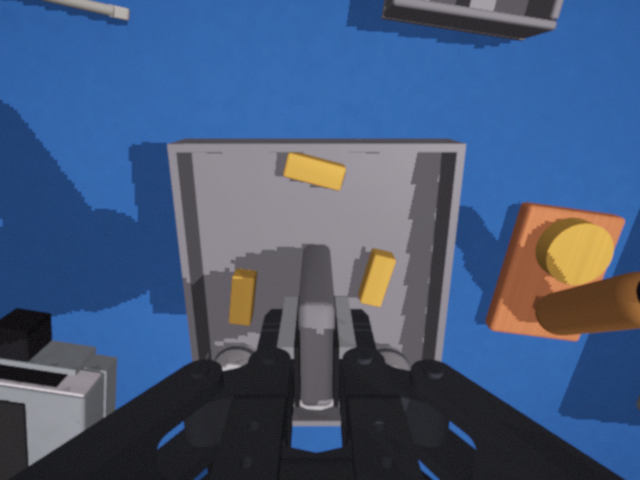

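View pics/s4.png

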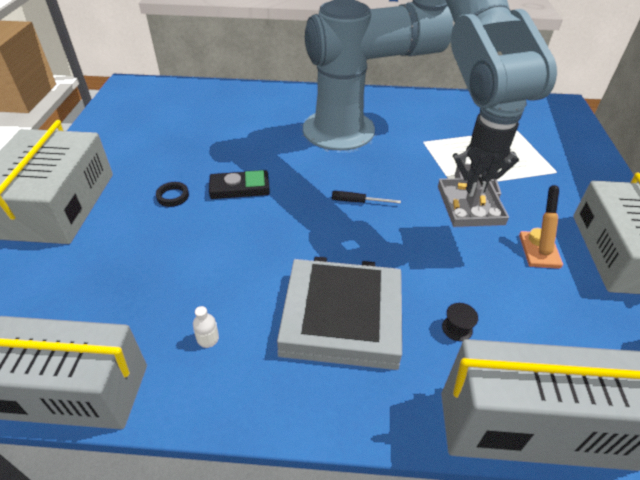

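Tray is up and level with everything inside. Carry it over smoothly.

Emit:
{"api": "play_rows", "payload": {
  "targets": "0 0 0 0 2;0 0 0 0 3;0 0 0 0 3;0 0 0 0 2.2;0 -5 5 0 0;0 -10 10 0 0;0 -15 14 0 0;0 -20 19 0 0;0 -24 23 0 0;0 -24 23 0 0;0 -24 23 0 0;0 -24 23 0 0;0 -24 23 0 0;0 -24 23 0 0;0 -20 19 0 0;0 -15 14 0 0;0 -10 10 0 0;0 -5 5 0 0;0 0 0 0 0;0 0 0 0 0"
}}

```text
t: 63.65
eef_pos: [0.6678, 0.0416, 0.1542]
tool_rot: [0.72, 0.694, -0.001, 0.001]
ft_force: [-0.7, 0.5, -3.8]
finger_gap: 0.0106
```

```bash
python3 look.py w27 0.674 0.033 0.155 177.8;  python3 - <<'E'
from h import *
f=np.load("w27.npz"); c=(f["K"],f["R"],f["o"])
i,d=ctrl.capture("scene"); cv2.imwrite("pics/s5.png",i)
E
```

```text
t 63.6 pos [0.6678 0.0416 0.1542] psi 177.83 tilt [ 1.0e-04 -2.8e-03 -1.0e+00] gap 0.0106 F [-0.7  0.5 -3.8]
shift [-8.3  6.5 -0.8] norm 11 roll 0.0
shift after roll [-8.3  6.5 -0.8]
```

View pics/w27.png

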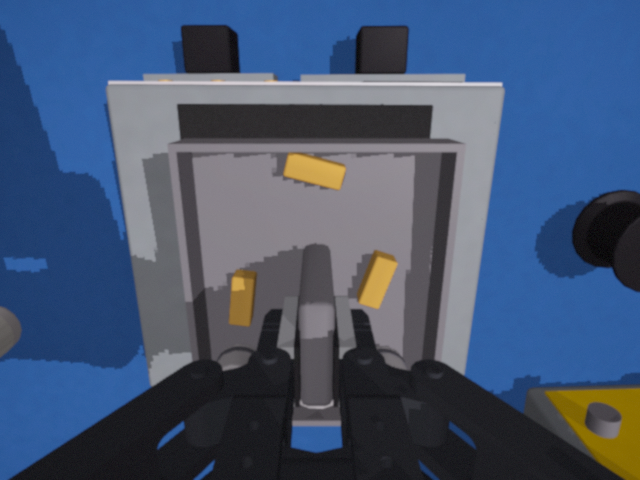

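View pics/s5.png

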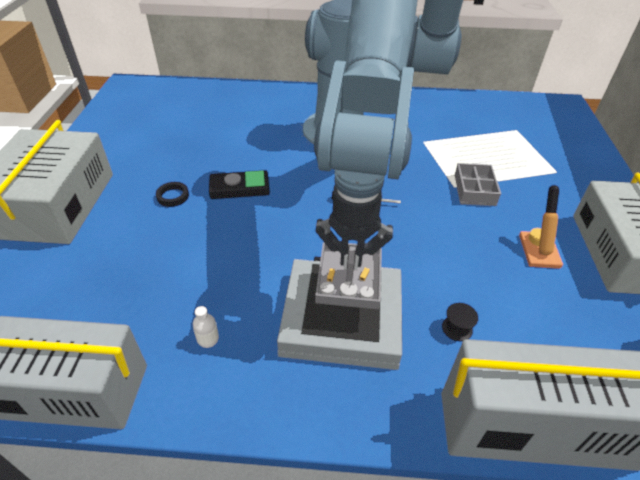

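Aligned with the mat. Shift the last bit and lower.

Emit:
{"api": "play_rows", "payload": {
  "targets": "0 -4 3 0 0;0 -4 4 0 0;0 0 0 5 0;0 0 0 10 0;0 0 0 12 0;0 0 0 10 0;0 0 0 8 0;0 0 0 5 0;0 0 0 2 0;0 0 0 0 0;0 0 0 0 0"
}}

```text
t: 64.85
eef_pos: [0.6755, 0.0326, 0.1031]
tool_rot: [0.721, 0.693, -0.0, 0.002]
ft_force: [0.1, -0.2, -3.0]
finger_gap: 0.0108
```

```bash
python3 look.py w28 0.674 0.033 0.0965 177.8
```

```text
t 64.8 pos [0.6755 0.0326 0.1031] psi 177.79 tilt [ 0.002  -0.0033 -1.    ] gap 0.0108 F [ 0.1 -0.2 -3. ]
shift [ 0.4 -1.5  6.6] norm 7 roll -0.0
shift after roll [ 0.4 -1.5  6.6]
```

Emit:
{"api": "play_rows", "payload": {
  "targets": "0 0 -1 2 0;0 0 0 1.5 0;0 0 0 1 0;0 0 0 1 0;0 0 0 0.5 0;0 0 0 0 0;0 0 0 0 0"
}}

```text
t: 65.6
eef_pos: [0.6742, 0.0326, 0.0967]
tool_rot: [0.721, 0.693, -0.001, 0.002]
ft_force: [-0.7, -0.0, -1.9]
finger_gap: 0.0103
```

Emit:
{"api": "play_rows", "payload": {
  "targets": "0 0 0 0.5 0;0 0 0 0.5 0;0 0 0 0.5 0;0 0 0 0 0"
}}

```text
t: 66.0
eef_pos: [0.6743, 0.0326, 0.0966]
tool_rot: [0.721, 0.693, -0.001, 0.002]
ft_force: [-5.4, -1.1, 6.7]
finger_gap: 0.0109
```

Seated on the mat (Fz +6.7). Release slowly, then withdraw upward.

Emit:
{"api": "play_rows", "payload": {
  "targets": "5 0 0 0 0;15 0 0 0 0;22 0 0 0 0;30 0 0 0 0;38 0 0 0 0;38 0 0 0 0"
}}

```text
t: 66.6
eef_pos: [0.6741, 0.0327, 0.0949]
tool_rot: [0.721, 0.693, -0.001, 0.002]
ft_force: [0.5, 0.2, 0.3]
finger_gap: 0.0325
```

Emit:
{"api": "play_rows", "payload": {
  "targets": "38 0 0 -10 0;38 0 0 -20 0;38 0 0 -30 0;38 0 0 -40 0;38 0 0 -30 0;38 0 -35 0 0;38 0 -35 0 0;38 0 -35 0 0;38 0 0 0 0;38 0 0 0 0"
}}

```text
t: 67.6
eef_pos: [0.569, 0.0371, 0.2259]
tool_rot: [0.721, 0.693, -0.0, 0.002]
ft_force: [0.6, -0.1, 0.8]
finger_gap: 0.0328
```

```bash
python3 look.py w29;  python3 - <<'E'
from h import *
i,d=ctrl.capture("scene"); cv2.imwrite("pics/s6.png",i)
f=np.load("w29.npz"); c=(f["K"],f["R"],f["o"]); P=pts(c,f["d"]); t=P[...,2]
m=(t>0.107)&(t<0.125)&(np.hypot(P[...,0]-.674,P[...,1]-.033)<0.035)
print(cv2.minAreaRect((P[m][:,:2]*1000).astype(np.float32)),m.sum(),np.median(t[m]))
E
```

```text
t 67.6 pos [0.569  0.0371 0.2259] psi 177.80 tilt [ 0.0027 -0.0033 -1.    ] gap 0.0328 F [ 0.6 -0.1  0.8]
shift [0. 0. 0.] norm 0 roll None
((673.5187377929688, 31.810535430908203), (11.587111473083496, 39.951351165771484), 87.9523696899414) 859 0.1158830509843101
```

View pics/w29.png

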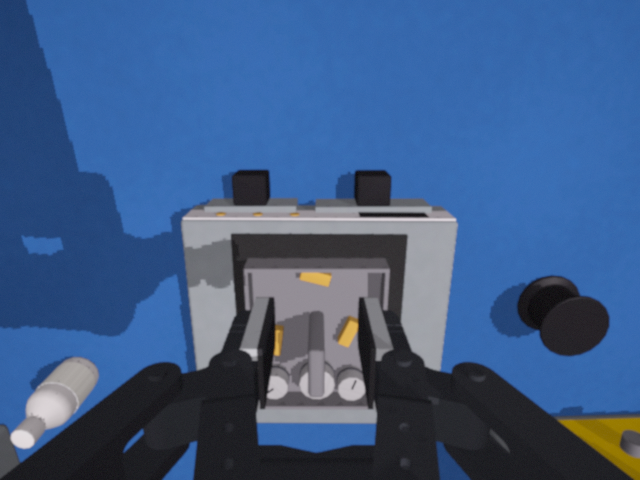

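View pics/s6.png

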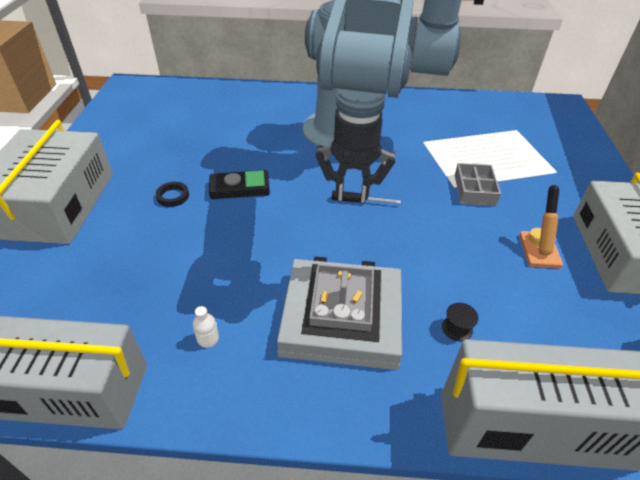

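The tray stands centred on the mat with all six parts inside (wrist view, tray around (315,340)). Last numeric check of the modules.

```bash
python3 - <<'E'
from h import *
f=np.load("w29.npz"); c=(f["K"],f["R"],f["o"]); i=f["i"]; P=pts(c,f["d"])
hsv=cv2.cvtColor(i,cv2.COLOR_BGR2HSV); Z=P[...,2]
ex=np.array([0.99926,-0.0384]);ey=np.array([0.0384,0.99926])
for n,(u0,u1),mouth in (("narrow",(220,285),(0.5769,-0.0187)),("wide",(340,405),(0.5808,0.0833))):
    m=np.zeros(Z.shape,np.uint8); m[160:212,u0:u1]=((hsv[...,2]<60)&(Z>0.025)&(Z<0.036))[160:212,u0:u1]
    cn=max(cv2.findContours(m,0,2)[0],key=cv2.contourArea)
    w=np.array([ray(c,u,v,0.03)[:2] for u,v in cn[:,0]],np.float32); r=cv2.minAreaRect(w*1000); p=np.array(r[0])/1000
    d=p-np.array(mouth); print(n,p.round(4),np.round(r[1],1),"in bay frame x %.4f y %.4f"%(d@ex,d@ey),r[2])
    b=np.zeros(Z.shape,bool); b[190:225,u0-20:u1+20]=1
    pl=b&(Z>0.026)&(Z<0.035)&(hsv[...,2]>70)&(hsv[...,1]<100); q=P[pl][:,:2]-np.array(mouth); print("plate top x range",np.percentile(q@ex,[2,50,98]).round(4))
b=(Z>0.046)&(Z<0.056)&(hsv[...,2]>110); b[:205]=0;b[240:]=0; q=P[b][:,:2]-np.array([0.5808,0.0833]); print("face front",np.percentile(q@ex,[1,3]).round(4))
E
```

```text
narrow [ 0.557  -0.0181] [28.1 25. ] in bay frame x -0.0200 y -0.0001 87.80077362060547
plate top x range [-0.0069 -0.0036 -0.0006]
wide [0.561  0.0828] [26.5 25.9] in bay frame x -0.0198 y -0.0013 89.60167694091797
plate top x range [-0.0059 -0.0035 -0.0006]
face front [-0.0011 -0.0009]
```

```bash
python3 -c "
from h import *
print(ctrl.hand_in())"
```

```text
the job is handed in; nothing more can be done
None
```

The job is handed in, at about 68 s of the 210 s. My last camera checks showed everything where it should be; the hand-in itself gives no verdict.

**What I did:** I put the three knobs that were present into the tray beside the standoffs. I slid the narrow and wide modules into their bays until they met the face, at forces of only a few newtons. Then I carried the tray level by its grip plate onto the mat.

**Last checks:**
- **Tray:** the grip plate measured at (0.6735, 0.0318), about 1 mm from the mat centre, aligned to about 0.1° of the chassis. The plate top read 0.116 m, which fits the tray standing flat on the mat. All three knobs and three standoffs were visible inside.
- **Modules:** the narrow grip measured x = -20.0 mm, y = -0.1 mm in its bay frame, and the wide grip x = -19.8 mm, y = -1.3 mm. Both front plates were flush with the face to about 1 mm.
- **Bystanders:** the spool, tape and flux bottle looked unmoved in the scene view; I did not measure them again.

**What went wrong or disagreed:**
- An early roll ran past the last joint's limit and tilted the tool 5.5°. I corrected it to about 0.2° before touching anything.
- One knob was knocked aside during the run. My first grasp on it was too high and pushed it about 19 mm; the second grasp held.
- The wide module's angle read 1.8° off the bay axis in the last view, within the 4.6° (0.08 rad) allowed.

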